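# Uncover a four-place stirrer, load its jars and set the speed

## Robot

A 6-joint arm with a two-finger parallel gripper is mounted at the origin on the work surface. World frame = base frame: x ahead of the robot, y to its left, z up, the work surface at z = 0. Lengths are in m, angles in rad, forces in N, time in s.
With the tool pointing down it reaches from about 0.35 to 0.875 m from the base axis. Payload 15.5 kg.
Tool frame: the origin (TCP) lies at the very end of the fingers, on their centre line; the grasp point (between the pads) lies 19 mm behind it; z points along the fingers, y is the direction in which the jaws open and shut (so a half turn about z gives the same grasp; the last joint's range is limited). The gripper opens to 85 mm and grips with 20 to 120 N. Pads are 22 mm wide; open, the fingers measure 114 mm over their backs; the gripper's body (76 mm by 85 mm) begins 54 mm behind the grasp point. The pads swing forward as they close: fully open they stand 13 mm farther back than shut.
Start: joints at [1.02, 0.494, 1.345, -0, 1.302, -0.096], TCP at [0.275, 0.561, 0.231] pointing down, gripper open.
Joint ranges: [-2.91, 2.91], [-0.82, 2.16], [0.22, 2.67], [-1.22, 4.37], [0.12, 2.79], [-3.08, 3.08]. Speed limits (rad/s): [1.89, 1.89, 2.57, 3.01, 3.01, 3.01].

## Interface

Orientations are given as a unit quaternion [x, y, z, w].
In Python, from plant import telemetry, vision, workorder gives the robot as it stands.
- The arm moves only by the tool apply_moves, never from a script. Its argument "rows" is a list of rows, each an object of numbers: "tx", "ty", "tz": the shift along the tool's x, y, z in mm; "turn": the turn about the tool's z in rad. A call has 1 to 10 rows; each row shifts and turns the commanded pose from where the row before left it, along the tool's axes as they then stand; what a row does not reach is not made up. A row lasts 1/12 s, in which the tool goes at most 41.7 mm and 7.16 degrees, less where a joint would pass 70% of its speed; a pose out of reach is approached as far as the arm can. A call is refused whole if a number of a shift passes 41.7 or a number of a turn 0.125, either way. A call with a gripper value outside its range is refused whole. "hand" is the opening in per cent of the stroke, from 0 (shut) to 100 (fully open), set as the call begins (left out, the last holds). The fingers move at their own pace and stop on an object; "grip_force" is the grip in N (left out, the last holds). Time passes only in rows, so rows that do not move let the fingers close. It gives the time, the measured TCP pose, the force and the opening at its end, in the units of the state.
- telemetry.state(): the state, without advancing time (a new reading comes with each control period).
- vision.capture(name): name is "side" or "top"; returns a dict with "color" (384x512x3 uint8, red, green, blue), "z_map" (384x512 float32, m along the optical axis (not along the pixel's ray), 0 where there is no reading), "mtx" (3x3 intrinsics, pixels), "dist" ([k1, k2, p1, p2, k3] as OpenCV has them; the pictures are not rectified), "world_to_cam" (4x4, takes a point from world to camera coordinates). Camera axes: x right, y up, looking along -z (the intrinsics and any distortion apply to the point x, -y, -z); pixel columns grow to the right and rows downward; lengths in m; the calibration is good to about 2 mm. A picture is of the moment at which its call begins.
- workorder.job_done(): hands the job in, once; it reports no verdict.
The state is a dict: "time_s": time; "joint_pos": joint angles; "qvel": joint speeds; "effort": joint torques, N m; "tool_pos": TCP position; "tool_rot": TCP orientation; "force": force on the tool from outside, world axes, zero at the start; "wrist_torque": the same for the moment, N m; "grip_width": finger opening in m.
Only numpy, scipy, OpenCV 4.12 (cv2) and the standard library are available. Lean on these libraries where they do the work, as an engineer would, in place of code of your own. Each camera call takes 0.05 s, during which the arm holds its last target. There are 200 camera calls.

## Task

Get the stirrer ready for a run: lift the cover plate straight and level up off its two locating pins and lay it flat, handle up, in the middle of the black rubber mat. Then stand every capped jar upright on the stirrer deck, each centred in a marked ring of its own (any ring will do). Last of all, turn the speed knob clockwise until its white pointer line meets the tip of the index wedge on the bezel; leave the beaker, wrench and steel fitting alone.

Things in the scene. Friction and masses are not known exactly. Their poses are not given: they have to be found in the camera images.
- station: white stirrer station, fixed. Origin at bench level under the middle of its deck, x towards its console. Deck 236 x 236 mm, top 40 mm above the bench, with a lip 5 wide, 8 mm high along its other three edges. Two steel pins, 10 mm across, standing 24 mm above the deck, at x = 0, y = -90 and +90 mm. Console 110 x 130 mm, 75 mm high, centred at x = +173 mm, carries the knob.
- spot0 (a point): middle of a marked ring (76 mm across, dark line) on the deck's top, at station x, y = -50, 50 mm; mostly hidden under the plate at the start
- spot1 (a point): middle of a marked ring (76 mm across, dark line) on the deck's top, at station x, y = -50, -50 mm; mostly hidden under the plate at the start
- spot2 (a point): middle of a marked ring (76 mm across, dark line) on the deck's top, at station x, y = 50, 50 mm; mostly hidden under the plate at the start
- spot3 (a point): middle of a marked ring (76 mm across, dark line) on the deck's top, at station x, y = 50, -50 mm; mostly hidden under the plate at the start
- plate_grip (a point): centre of the aluminium cover plate's handle bar, 55 mm above the plate's underside, over its middle; 0.3 to 0.65 kg. Plate 150 (x) x 205 (y) x 10 mm, its axes along the station's at the start, lying on the deck; 13 mm holes at y = -90, +90 mm over the pins, which end 14 mm above its top. Bar 90 (along x) x 16 wide x 20 mm tall, on two 36 mm posts.
- mat: black rubber mat, 220 x 220 x 4 mm, fixed on the bench to one side of the station; origin at the centre of its underside, x and y along its edges; the plate is laid here
- jar0_mid (a point): centre, half-way up (32.5 mm), of an upright glass jar with a heavy steel base and a ribbed blue screw cap, 52 mm across, 65 mm tall, straight-sided, 0.18 to 0.34 kg, loose on the bench on the white paper liner on the side away from the mat. Three or four jars are present; all alike
- jar1_mid (a point): centre, half-way up (32.5 mm), of an upright glass jar with a heavy steel base and a ribbed blue screw cap, 52 mm across, 65 mm tall, straight-sided, 0.18 to 0.34 kg, loose on the bench on the white paper liner on the side away from the mat. Three or four jars are present; all alike
- jar2_mid (a point): centre, half-way up (32.5 mm), of an upright glass jar with a heavy steel base and a ribbed blue screw cap, 52 mm across, 65 mm tall, straight-sided, 0.18 to 0.34 kg, loose on the bench on the white paper liner on the side away from the mat. Three or four jars are present; all alike
- jar3_mid (a point): centre, half-way up (32.5 mm), of an upright glass jar with a heavy steel base and a ribbed blue screw cap, 52 mm across, 65 mm tall, straight-sided, 0.18 to 0.34 kg, loose on the bench on the white paper liner on the side away from the mat. Three or four jars are present; all alike
- knob_grip (a point): on the vertical axis of the black speed knob, at the middle of the height to grip (108 mm above the bench). Knob: round skirt 68 mm across, with a grip bar on it 50 long, 16 wide, 36 mm tall (from 86 to 122 mm above the bench); the bar's length lies along the pointer line. x of this point points along the pointer.
- pointer_tip (a point): end of the knob's white pointer line, 36 mm from the axis at the skirt's edge; turns with the knob
- index_tip (a point): tip of the one small black index wedge on the knob's fixed round aluminium bezel, 36 mm from the axis: the pointer tip must come here
- knob (a joint): angle of the knob, rad, growing clockwise seen from above, 0 to 4.71 (end stops); at 0 the pointer points 135 degrees anticlockwise from the station's x. Light friction, stays where it is left. It starts between 0 and 0.5; the index lies between 2.2 and 4.0.
- beaker: steel beaker, 64 mm across, 75 mm tall, standing; bystander, not to be moved
- wrench: steel wrench 160 mm long lying on the bench; bystander
- fitting: steel port fitting, 40 mm across, 48 mm tall, standing; bystander
There are look-alikes about, which are no part of the job. Leave any green look-alike of the part that bears jar3_mid alone.

How it is judged:
By the outcome, as a careful person would: the job done as asked, in the order asked, and still so for the second after the job is handed in, with the robot touching nothing.
Of jar0, jar1, jar2, jar3 only 3 to 4 are there at a start; the rules pass over those that are not, and their reading is None.
At some moment in a run one of jar0, jar1, jar2, jar3 may be knocked a few centimetres aside while the robot is not near it.
It also fails if it takes over 210 s, if anything falls off the work surface, if the arm or the gripper's body presses on something with over 40 N, if the wrist force passes 120 N, or if a joint passes its speed limit or range.

## Working session

There is one attempt and no reset: what is moved stays moved. The work goes in short steps, Python scripts to look and compute and a tool call to move; the robot and the scene stay as the last step left them, time stands still between calls to the robot, and variables do not carry over. Pictures are saved under pics/ and viewed, about 12 in all and at most 16, crops included, and the job is handed in when it is done.

Besides the shell and the picture viewer there is one more tool, called as name([rows], argument=value, ...), one row to a line, values as JSON. apply_moves: Moves the arm, as the interface text tells. Its arguments: {"type":"object","properties":{"rows":{"type":"array"},"hand":{"type":"number"},"grip_force":{"type":"number"}},"required":["rows"]}

```bash
mkdir -p pics; ls; cat > h.py <<'E'
import numpy as np, cv2
from plant import telemetry, vision, workorder
def cap(n,save=None):
    d=vision.capture(n)
    if save: cv2.imwrite('pics/'+save,d['color'][:,:,::-1])
    return d
def ray(d,uv):
    uv=np.asarray(uv,float).reshape(-1,1,2)
    p=cv2.undistortPoints(uv,np.array(d['mtx'],float),np.array(d['dist'],float)).reshape(-1,2)
    r=np.c_[p[:,0],-p[:,1],-np.ones(len(p))]
    T=np.linalg.inv(np.array(d['world_to_cam'])); return T[:3,3], r@T[:3,:3].T
def onz(d,uv,z):
    o,r=ray(d,uv); return o+r*((z-o[2])/r[:,2])[:,None]
def bydepth(d,uv):
    uv=np.asarray(uv,float).reshape(-1,2); o,r=ray(d,uv); ui=uv.round().astype(int)
    return o+r*d['z_map'][ui[:,1],ui[:,0]][:,None]
def proj(d,P):
    P=np.asarray(P,float).reshape(-1,3); T=np.array(d['world_to_cam']); c=P@T[:3,:3].T+T[:3,3]
    c=c*[1,-1,-1]
    return cv2.projectPoints(c,np.zeros(3),np.zeros(3),np.array(d['mtx'],float),np.array(d['dist'],float))[0].reshape(-1,2)
E
python3 - <<'E'
from h import *
for n in('top','side'):
    d=cap(n); np.savez(n+'0.npz',**d); print(n,d['mtx'],d['dist'],np.linalg.inv(d['world_to_cam']).round(3))
    cv2.imwrite(f'pics/{n}0.png',cv2.resize(d['color'][:,:,::-1],(800,600)))
print(telemetry.state())
E
```

```text
pics
top [[370.70178691   0.         248.79532217]
 [  0.         370.70178691 195.20329718]
 [  0.           0.           1.        ]] [0.01354796 0.         0.         0.         0.        ] [[ 0.02   0.994 -0.112  0.431]
 [-1.     0.019 -0.017 -0.02 ]
 [-0.014  0.112  0.994  0.937]
 [ 0.     0.     0.     1.   ]]
side [[360.20914878   0.         250.4535386 ]
 [  0.         360.20914878 189.91054727]
 [  0.           0.           1.        ]] [-0.03539277  0.          0.          0.          0.        ] [[ 0.752  0.497 -0.433  0.151]
 [-0.659  0.584 -0.473 -0.407]
 [ 0.018  0.641  0.767  0.756]
 [ 0.     0.     0.     1.   ]]
{'time_s': 0.1, 'joint_pos': array([ 1.02053413e+00,  4.94118647e-01,  1.34607225e+00, -3.14669794e-06,
        1.30249229e+00, -9.54818489e-02]), 'qvel': array([-0.00110743, -0.00089863, -0.00287003,  0.00074948, -0.00060072,
       -0.00191173]), 'effort': array([ 3.35075638e-03, -8.83577156e+01, -3.84569192e+01,  1.54374043e-04,
        5.04580486e-03, -1.86446016e-05]), 'tool_pos': array([0.27435858, 0.56120245, 0.23076033]), 'tool_rot': array([ 2.25435208e-01,  9.74258010e-01, -5.17572506e-04, -1.71569866e-04]), 'force': array([0.4809547 , 0.65109729, 0.11385077]), 'wrist_torque': array([0.01282959, 0.00897924, 0.01376086]), 'grip_width': 0.08530196677346531}
```

View pics/top0.png

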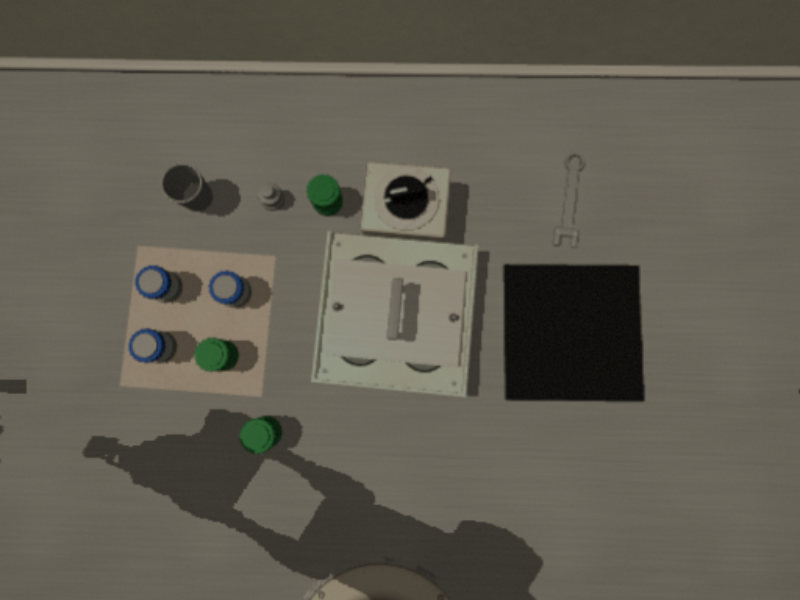

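View pics/side0.png

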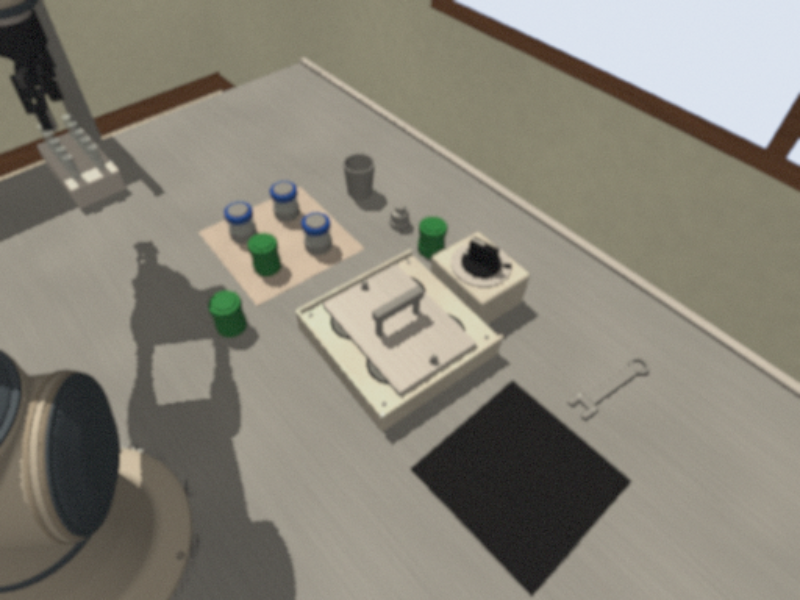

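The pictures, in 800x600 pixels.

Top view:
- Blue-capped jars: (153,282), (227,288), (147,346). That makes three.
- Green look-alikes, not for the job: (215,354), (325,195), (260,435).
- Handle bar at about (397,310), pins at (337,307) and (454,317).
- Knob (407,197), with its white pointer to the left at (398,190). The black wedge is near (430,181).
- Mat (573,332). Beaker (183,184), fitting (270,197) and wrench (570,200) are bystanders.

The side view agrees.

```bash
cat > meas.py <<'E'
from h import *
d=dict(np.load('top0.npz')); c=d['color']; hsv=cv2.cvtColor(c,cv2.COLOR_RGB2HSV)
v,u=np.mgrid[0:384,0:512]; P=bydepth(d,np.c_[u.ravel(),v.ravel()]).reshape(384,512,3); Z=P[...,2]
print('bench z',np.median(Z[60:90,20:90]),np.std(Z[60:90,20:90]),'mat',np.median(Z[190:240,340:400]))
def rect(mask,z,name):
    m=mask.astype(np.uint8); n,l,s,ce=cv2.connectedComponentsWithStats(m); k=1+np.argmax(s[1:,4])
    uv=np.argwhere(l==k)[:,::-1]; X=onz(d,uv,z)[:,:2].astype(np.float32)
    r=cv2.minAreaRect((X*1000).astype(np.float32)); print(name,r,'mean',X.mean(0))
    return r
S=np.s_[140:260,190:315]
w=np.zeros(Z.shape,bool); w[S]=True
rect(w&(Z>.036)&(Z<.062)&(hsv[...,2]>0),.048,'deck(lip top)')
w=np.zeros(Z.shape,bool); w[160:225,240:265]=True
rect(w&(Z>.085)&(Z<.105),.095,'handle')
w=np.zeros(Z.shape,bool); w[100:155,225:290]=True
rect(w&(Z>.06)&(Z<.082),.075,'console')
w=np.zeros(Z.shape,bool); w[160:265,315:420]=True
rect(w&(hsv[...,2]<45)&(Z<.02),.004,'mat')
b=((hsv[...,0]>100)&(hsv[...,0]<130)&(hsv[...,1]>110)).astype(np.uint8)
n,l,s,ce=cv2.connectedComponentsWithStats(b)
for k in range(1,n):
    if s[k,4]>30:
        uu,vv=ce[k].round().astype(int); q=(np.hypot(P[...,0]-onz(d,ce[k],.065)[0,0],P[...,1]-onz(d,ce[k],.065)[0,1])<.045)&(Z>.058)&(Z<.075)
        (cx,cy),r=cv2.minEnclosingCircle(np.argwhere(q)[:,::-1].astype(np.float32))
        print('jar',ce[k],s[k,4],'ringcen',onz(d,ce[k],.065)[0],'topcirc',onz(d,[cx,cy],.065)[0],r,np.median(P[q],0))
for nm,uv in(('pinL',(337,307)),('pinR',(454,317))): print(nm,onz(d,np.array(uv)*.64,.064)[0])
T=d; cv2.imwrite('pics/knob.png',cv2.resize(c[96:246,200:310,::-1],None,fx=4,fy=4,interpolation=cv2.INTER_CUBIC))
E
python3 meas.py
```

```text
bench z -0.0008122085411769175 0.057809355373567996 mat 0.002885531431677746
deck(lip top) ((521.7618408203125, -14.309593200683594), (235.5175323486328, 239.68727111816406), 85.64111328125) mean [ 0.51822764 -0.01438374]
handle ((520.3742065429688, -14.113758087158203), (16.078697204589844, 90.91545867919922), 85.66829681396484) mean [ 0.5203891  -0.01426895]
console ((689.1531372070312, -27.077606201171875), (128.88267517089844, 111.4177017211914), 85.64299011230469) mean [ 0.6868739  -0.02698391]
mat ((498.69464111328125, -299.51031494140625), (216.3316192626953, 216.39381408691406), 0.3609578609466553) mean [ 0.4970809  -0.29973093]
jar [ 99.89333333 181.04666667] 150 ringcen [0.55601208 0.35042985 0.065     ] topcirc [0.55813311 0.35811873 0.065     ] 11.053013801574707 [0.55835168 0.35885797 0.06298369]
jar [146.06993007 184.04895105] 143 ringcen [0.55082803 0.23968237 0.065     ] topcirc [0.55203471 0.24588721 0.065     ] 10.977349281311035 [0.55194494 0.245325   0.0631164 ]
jar [ 95.96774194 220.90967742] 155 ringcen [0.46093491 0.35346798 0.065     ] topcirc [0.46058979 0.36046107 0.065     ] 11.401854515075684 [0.4606921  0.36105662 0.06322028]
pinL [0.52425759 0.07286957 0.064     ]
pinR [ 0.51238435 -0.10459049  0.064     ]
```

View pics/knob.png

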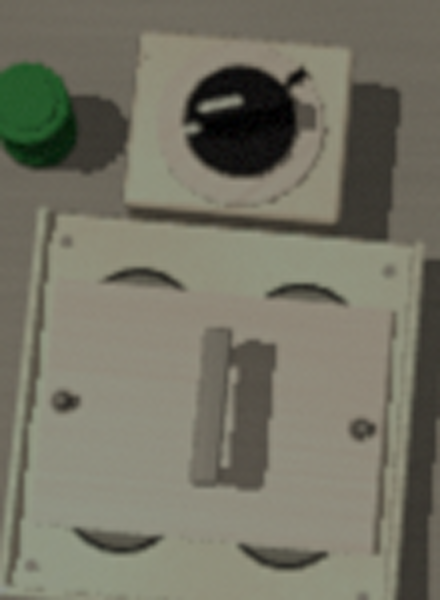

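```bash
cat >> h.py <<'E'
from scipy.spatial.transform import Rotation as Ro
def plan(x,y,z,jaw,full=False):
    s=telemetry.state(); M=Ro.from_quat(s['tool_rot']).as_matrix()
    yaw=np.degrees(np.arctan2(M[1,1],M[0,1])); dlt=jaw-yaw
    if not full: dlt=(dlt+90)%180-90
    turn=-np.radians(dlt)
    M2=M@Ro.from_rotvec([0,0,turn]).as_matrix(); t=M2.T@(np.array([x,y,z])-s['tool_pos'])*1000
    print('t',round(s['time_s'],2),'pos',s['tool_pos'].round(4),'yaw',yaw.round(2),'tilt',np.degrees(np.arccos(-M[2,2])).round(2),'w',round(s['grip_width'],4),'F',s['force'].round(1),'q6',s['joint_pos'][5].round(2))
    print('  turn',turn.round(4),'then t',t.round(1))
E
python3 - <<'E'
from h import *
plan(.519,-.0142,.13,85.6); plan(.519,-.0142,.25,85.6)
d=dict(np.load('side0.npz'))
v,u=np.mgrid[0:384,0:512]; P=bydepth(d,np.c_[u.ravel(),v.ravel()]).reshape(-1,3)
c=(abs(P[:,0]-.52)<.07)&(abs(P[:,1]+.014)<.04)&(P[:,2]>.08)&(P[:,2]<.13)
print('bar',P[c].min(0),P[c].max(0),np.median(P[c],0),np.percentile(P[c][:,2],[5,50,95]), cv2.minAreaRect((P[c][:,:2]*1000).astype(np.float32)))
# side view jar caps
hsv=cv2.cvtColor(d['color'],cv2.COLOR_RGB2HSV)
for x,y in((.558,.358),(.552,.246),(.4606,.3605)):
    q=(np.hypot(P[:,0]-x,P[:,1]-y)<.04)&(P[:,2]>.060)
    print('jar side',cv2.minEnclosingCircle((P[q][:,:2]*1000).astype(np.float32)),np.median(P[q],0))
t=dict(np.load('top0.npz'))
for n,dd in(('top',t),('side',d)): print(n,proj(dd,[[.519,-.014,.105]]))
E
```

```text
t 0.1 pos [0.2744 0.5612 0.2308] yaw 63.94 tilt 0.06 w 0.0853 F [0.5 0.7 0.1] q6 -0.1
  turn -0.378 then t [-288.1 -554.8  101.2]
t 0.1 pos [0.2744 0.5612 0.2308] yaw 63.94 tilt 0.06 w 0.0853 F [0.5 0.7 0.1] q6 -0.1
  turn -0.378 then t [-288.1 -555.   -18.8]
bar [ 0.47836889 -0.02736237  0.08105501] [ 0.56771825 -0.0055152   0.10779963] [ 0.51931262 -0.01960369  0.10320475] [0.08836764 0.10320475 0.1061084 ] ((523.1131591796875, -16.13844108581543), (17.2047176361084, 89.63399505615234), 85.35015869140625)
jar side ((561.3805541992188, 356.5101318359375), 26.71045684814453) [0.55971411 0.35710677 0.06262882]
jar side ((556.062744140625, 246.23191833496094), 26.99285316467285) [0.55498156 0.24313655 0.06388364]
jar side ((463.1698303222656, 362.0185546875), 25.775911331176758) [0.46280501 0.35996798 0.06245042]
top [[252.15137405 197.54251847]]
side [[253.01100882 192.03464728]]
```

apply_moves([
  {"turn": -0.0945},
  {"turn": -0.0945},
  {"turn": -0.0945},
  {"turn": -0.0945},
  {"tx": -9,"ty": -17},
  {"tx": -14.5,"ty": -27.5},
  {"tx": -14.5,"ty": -27.5},
  {"tx": -14.5,"ty": -27.5},
  {"tx": -14.5,"ty": -27.5},
  {"tx": -14.5,"ty": -27.5},
], hand=100)

```text
$.rows[0]: bad value
```

apply_moves([
  {"tx": -14.5,"ty": -27.5},
  {"tx": -14.5,"ty": -27.5},
  {"tx": -14.5,"ty": -27.5},
  {"tx": -14.5,"ty": -27.5},
  {"tx": -14.5,"ty": -27.5},
  {"tx": -14.5,"ty": -27.5},
  {"tx": -14.5,"ty": -27.5},
  {"tx": -14.5,"ty": -27.5},
  {"tx": -14.5,"ty": -27.5},
  {"tx": -14.5,"ty": -27.5},
])

```text
$.rows[0]: bad value
```

```bash
python3 -c "
from h import *
plan(.520,-.0145,.13,85.6)"
```

```text
t 0.1 pos [0.2744 0.5612 0.2308] yaw 63.94 tilt 0.06 w 0.0853 F [0.5 0.7 0.1] q6 -0.1
  turn -0.378 then t [-289.1 -555.1  101.2]
```

apply_moves([
  {"tx": 0,"ty": 0,"tz": 0,"turn": -0.0945},
  {"tx": 0,"ty": 0,"tz": 0,"turn": -0.0945},
  {"tx": 0,"ty": 0,"tz": 0,"turn": -0.0945},
  {"tx": 0,"ty": 0,"tz": 0,"turn": -0.0945},
  {"tx": -9,"ty": -17,"tz": 0,"turn": 0},
  {"tx": -14.5,"ty": -27.5,"tz": 0,"turn": 0},
  {"tx": -14.5,"ty": -27.5,"tz": 0,"turn": 0},
  {"tx": -14.5,"ty": -27.5,"tz": 0,"turn": 0},
  {"tx": -14.5,"ty": -27.5,"tz": 0,"turn": 0},
  {"tx": -14.5,"ty": -27.5,"tz": 0,"turn": 0},
], hand=100)

```text
time_s: 0.93
tool_pos: [0.3441, 0.3997, 0.2311]
tool_rot: [0.038, 0.999, -0.0, -0.0]
force: [0.7, -0.2, -0.3]
grip_width: 0.0854
```

apply_moves([
  {"tx": -14.5,"ty": -27.5,"tz": 0,"turn": 0},
  {"tx": -14.5,"ty": -27.5,"tz": 0,"turn": 0},
  {"tx": -14.5,"ty": -27.5,"tz": 0,"turn": 0},
  {"tx": -14.5,"ty": -27.5,"tz": 0,"turn": 0},
  {"tx": -14.5,"ty": -27.5,"tz": 0,"turn": 0},
  {"tx": -14.5,"ty": -27.5,"tz": 0,"turn": 0},
  {"tx": -14.5,"ty": -27.5,"tz": 0,"turn": 0},
  {"tx": -14.5,"ty": -27.5,"tz": 0,"turn": 0},
  {"tx": -14.5,"ty": -27.5,"tz": 0,"turn": 0},
  {"tx": -14.5,"ty": -27.5,"tz": 0,"turn": 0},
])

```text
time_s: 1.77
tool_pos: [0.4676, 0.1143, 0.2312]
tool_rot: [0.038, 0.999, 0.0, -0.0]
force: [0.7, 0.3, 0.4]
grip_width: 0.0855
```

```bash
python3 -c "
from h import *
plan(.520,-.0145,.13,85.6)"
```

```text
t 1.77 pos [0.4676 0.1143 0.2312] yaw 85.6 tilt 0.02 w 0.0855 F [0.7 0.3 0.4] q6 -1.38
  turn -0.0001 then t [ -62.1 -124.5  101.1]
```

apply_moves([
  {"tx": -12.5,"ty": -25,"tz": 0,"turn": 0},
  {"tx": -12.5,"ty": -25,"tz": 0,"turn": 0},
  {"tx": -12.5,"ty": -25,"tz": 10,"turn": 0},
  {"tx": -12.5,"ty": -25,"tz": 20,"turn": 0},
  {"tx": -12.2,"ty": -24.5,"tz": 20,"turn": 0},
  {"tx": 0,"ty": 0,"tz": 20,"turn": 0},
  {"tx": 0,"ty": 0,"tz": 10,"turn": 0},
  {"tx": 0,"ty": 0,"tz": 0,"turn": 0},
  {"tx": 0,"ty": 0,"tz": 0,"turn": 0},
])

```text
time_s: 2.52
tool_pos: [0.5194, -0.0124, 0.1513]
tool_rot: [0.038, 0.999, 0.0, -0.001]
force: [0.7, 0.5, 0.2]
grip_width: 0.0854
```

```bash
python3 -c "
from h import *
plan(.520,-.0145,.076,85.6)
d=cap('side')
cv2.imwrite('pics/a.png',cv2.resize(d['color'][120:280,180:380,::-1],None,fx=3,fy=3))"
```

```text
t 2.52 pos [ 0.5194 -0.0124  0.1513] yaw 85.63 tilt 0.07 w 0.0854 F [0.7 0.5 0.2] q6 -1.63
  turn 0.0005 then t [-0.8 -2.  75.3]
```

View pics/a.png

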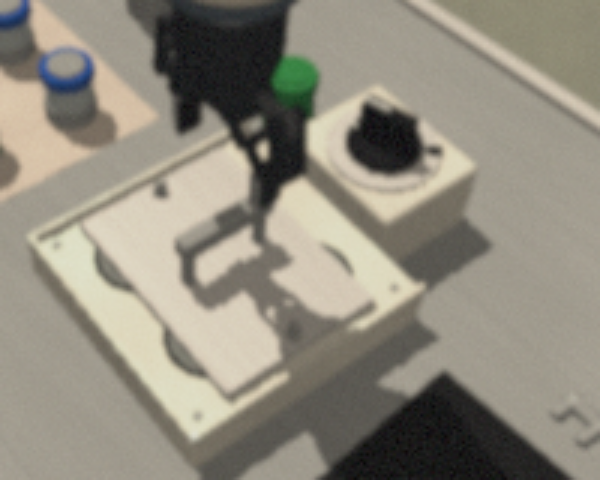

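The open fingers straddle the bar, which runs from (180,245) to (255,205). Next I descend and grip.

apply_moves([
  {"tx": -0.8,"ty": -2,"tz": 15,"turn": 0},
  {"tx": 0,"ty": 0,"tz": 20,"turn": 0},
  {"tx": 0,"ty": 0,"tz": 20,"turn": 0},
  {"tx": 0,"ty": 0,"tz": 15,"turn": 0},
  {"tx": 0,"ty": 0,"tz": 5,"turn": 0},
  {"tx": 0,"ty": 0,"tz": 0,"turn": 0},
])

```text
time_s: 3.07
tool_pos: [0.5204, -0.0145, 0.0764]
tool_rot: [0.038, 0.999, 0.0, -0.0]
force: [-0.9, 0.1, 0.6]
grip_width: 0.0852
```

apply_moves([
  {"tx": 0,"ty": 0,"tz": 0,"turn": 0},
  {"tx": 0,"ty": 0,"tz": 0,"turn": 0},
  {"tx": 0,"ty": 0,"tz": 0,"turn": 0},
  {"tx": 0,"ty": 0,"tz": 0,"turn": 0},
  {"tx": 0,"ty": 0,"tz": 0,"turn": 0},
  {"tx": 0,"ty": 0,"tz": 0,"turn": 0},
  {"tx": 0,"ty": 0,"tz": 0,"turn": 0},
  {"tx": 0,"ty": 0,"tz": 0,"turn": 0},
  {"tx": 0,"ty": 0,"tz": 0,"turn": 0},
  {"tx": 0,"ty": 0,"tz": 0,"turn": 0},
], hand=0, grip_force=60)

```text
time_s: 3.9
tool_pos: [0.5207, -0.0151, 0.0768]
tool_rot: [0.038, 0.999, -0.0, 0.0]
force: [-0.6, -0.2, 9.9]
grip_width: 0.015
```

```bash
python3 -c "
from h import *
plan(.520,-.0145,.076,85.6)"
```

```text
t 3.9 pos [ 0.5207 -0.0151  0.0768] yaw 85.6 tilt 0.04 w 0.015 F [-0.6 -0.2  9.9] q6 -1.64
  turn 0.0 then t [0.8 0.6 0.8]
```

apply_moves([
  {"tx": 0,"ty": 0,"tz": -3,"turn": 0},
  {"tx": 0,"ty": 0,"tz": -4,"turn": 0},
  {"tx": 0,"ty": 0,"tz": -4,"turn": 0},
  {"tx": 0,"ty": 0,"tz": -4,"turn": 0},
  {"tx": 0,"ty": 0,"tz": -4,"turn": 0},
  {"tx": 0,"ty": 0,"tz": -4,"turn": 0},
  {"tx": 0,"ty": 0,"tz": -4,"turn": 0},
  {"tx": 0,"ty": 0,"tz": -4,"turn": 0},
  {"tx": 0,"ty": 0,"tz": -4,"turn": 0},
  {"tx": 0,"ty": 0,"tz": -4,"turn": 0},
])

```text
time_s: 4.73
tool_pos: [0.5205, -0.0151, 0.1157]
tool_rot: [0.038, 0.999, -0.0, -0.0]
force: [0.6, 0.3, -3.6]
grip_width: 0.0149
```

apply_moves([
  {"tx": 0,"ty": 0,"tz": -10,"turn": 0},
  {"tx": 0,"ty": 0,"tz": -15,"turn": 0},
  {"tx": 0,"ty": 0,"tz": -15,"turn": 0},
  {"tx": 0,"ty": 0,"tz": -10,"turn": 0},
  {"tx": 0,"ty": 0,"tz": 0,"turn": 0},
  {"tx": 0,"ty": 0,"tz": 0,"turn": 0},
])

```text
time_s: 5.23
tool_pos: [0.5208, -0.0151, 0.1657]
tool_rot: [0.038, 0.999, -0.0, 0.001]
force: [-1.3, 0.6, -3.7]
grip_width: 0.0151
```

```bash
cat > st.py <<'E'
from h import *
plan(.4985,-.2995,.15,90.3)
d=cap('side'); 
cv2.imwrite('pics/b.png',cv2.resize(d['color'][100:320,150:420,::-1],None,fx=2,fy=2))
v,u=np.mgrid[0:384,0:512]
for n in('side','top'):
    d=cap(n) if n=='top' else d
    P=bydepth(d,np.c_[u.ravel(),v.ravel()]).reshape(-1,3)
    q=(abs(P[:,0]-.52)<.11)&(abs(P[:,1]+.015)<.13)&(P[:,2]>.12)&(P[:,2]<.15); Q=P[q]
    c=Q.mean(0); w=np.linalg.svd(Q-c,full_matrices=False)[2][2]; print(n,q.sum(),c,w, cv2.minAreaRect((Q[:,:2]*1000).astype(np.float32)))
E
python3 st.py
```

```text
t 5.23 pos [ 0.5208 -0.0151  0.1657] yaw 85.6 tilt 0.07 w 0.0151 F [-1.3  0.6 -3.7] q6 -1.64
  turn -0.082 then t [  23.8 -284.2   15.7]
side 3929 [ 0.50916709 -0.03535017  0.13824877] [ 0.00695365  0.00350368 -0.99996969] ((523.450439453125, -16.62054443359375), (207.3938751220703, 151.80113220214844), 85.45862579345703)
top 1917 [0.47099357 0.00493713 0.13728641] [-1.96689631e-03 -3.80935878e-04 -9.99997993e-01] ((474.873046875, 0.28778076171875), (180.9330291748047, 59.17973709106445), 85.43183898925781)
```

View pics/b.png

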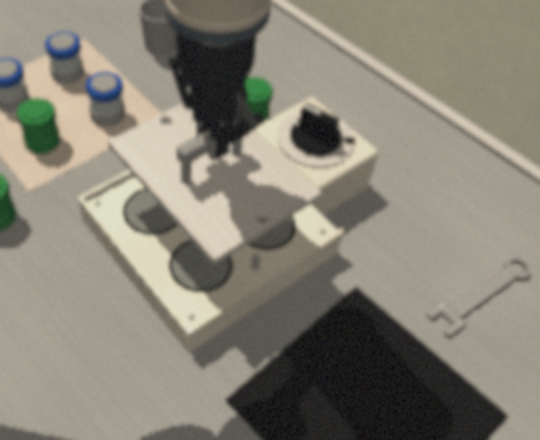

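The plate hangs level, clear of the pins, with the rings now visible on the deck. The mat is at lower right, centred near (370,390). Now I carry it there.

apply_moves([
  {"tx": 0,"ty": 0,"tz": 0,"turn": -0.041},
  {"tx": 0,"ty": 0,"tz": 0,"turn": -0.041},
  {"tx": 2.0,"ty": -15,"tz": 0,"turn": 0},
  {"tx": 3,"ty": -35,"tz": 0,"turn": 0},
  {"tx": 3,"ty": -35,"tz": 0,"turn": 0},
  {"tx": 3,"ty": -35,"tz": 0,"turn": 0},
  {"tx": 3,"ty": -35,"tz": 0,"turn": 0},
  {"tx": 3,"ty": -35,"tz": 0,"turn": 0},
  {"tx": 3,"ty": -35,"tz": 0,"turn": 0},
  {"tx": 3,"ty": -35,"tz": 0,"turn": 0},
])

```text
time_s: 6.17
tool_pos: [0.498, -0.2767, 0.1643]
tool_rot: [-0.003, 1.0, 0.0, -0.001]
force: [1.4, -0.4, -3.4]
grip_width: 0.0148
```

apply_moves([
  {"tx": 0.8,"ty": -24,"tz": 0,"turn": 0},
  {"tx": 0,"ty": 0,"tz": 15,"turn": 0},
  {"tx": 0,"ty": 0,"tz": 25,"turn": 0},
  {"tx": 0,"ty": 0,"tz": 25,"turn": 0},
  {"tx": 0,"ty": 0,"tz": 20,"turn": 0},
  {"tx": 0,"ty": 0,"tz": 10,"turn": 0},
  {"tx": 0,"ty": 0,"tz": 0,"turn": 0},
  {"tx": 0,"ty": 0,"tz": 0,"turn": 0},
])

```text
time_s: 6.83
tool_pos: [0.4981, -0.2991, 0.0701]
tool_rot: [-0.003, 1.0, 0.0, -0.0]
force: [0.3, -0.6, -2.3]
grip_width: 0.0148
```

```bash
python3 -c "
from h import *
plan(.4985,-.2995,.041,90.3)
d=cap('top'); hsv=cv2.cvtColor(d['color'],cv2.COLOR_RGB2HSV)
t0=dict(np.load('top0.npz'))
v,u=np.mgrid[0:384,0:512]
for n in('top','side'):
    d=cap(n); P=bydepth(d,np.c_[u.ravel(),v.ravel()]).reshape(-1,3)
    q=(abs(P[:,0]-.5)<.11)&(abs(P[:,1]+.3)<.13)&(P[:,2]>.038)&(P[:,2]<.06)
    print(n,q.sum(),cv2.minAreaRect((P[q][:,:2]*1000).astype(np.float32)))
d=dict(np.load('side0.npz'));P=bydepth(d,np.c_[u.ravel(),v.ravel()]).reshape(-1,3);val=d['color'].max(2).ravel()
q=(abs(P[:,0]-.5)<.13)&(abs(P[:,1]+.3)<.13)&(val<45)&(P[:,2]<.02)
print('mat side',cv2.minAreaRect((P[q][:,:2]*1000).astype(np.float32)),P[q].mean(0))
"
```

```text
t 6.83 pos [ 0.4981 -0.2991  0.0701] yaw 90.3 tilt 0.06 w 0.0148 F [ 0.3 -0.6 -2.3] q6 -2.22
  turn 0.0 then t [-0.4 -0.4 29.1]
top 13 ((569.6226196289062, -338.07244873046875), (5.0187458992004395, 11.314153671264648), 0.3886285424232483)
side 5191 ((500.33709716796875, -300.9904479980469), (152.6424560546875, 206.1692657470703), 0.5671368837356567)
mat side ((499.75970458984375, -301.7210693359375), (214.64308166503906, 213.19515991210938), 0.7314332127571106) [ 0.49342899 -0.30817791  0.00313451]
```

apply_moves([
  {"tx": 0,"ty": 0,"tz": 10,"turn": 0},
  {"tx": 0,"ty": 0,"tz": 10,"turn": 0},
  {"tx": 0,"ty": 0,"tz": 4,"turn": 0},
  {"tx": 0,"ty": 0,"tz": 2,"turn": 0},
  {"tx": 0,"ty": 0,"tz": 1,"turn": 0},
  {"tx": 0,"ty": 0,"tz": 1,"turn": 0},
  {"tx": 0,"ty": 0,"tz": 0.5,"turn": 0},
  {"tx": 0,"ty": 0,"tz": 0,"turn": 0},
])

```text
time_s: 7.65
tool_pos: [0.4983, -0.2993, 0.0419]
tool_rot: [-0.003, 1.0, -0.0, 0.0]
force: [0.6, -0.5, -3.2]
grip_width: 0.0152
```

apply_moves([
  {"tx": 0,"ty": 0,"tz": 0.5,"turn": 0},
  {"tx": 0,"ty": 0,"tz": 0.5,"turn": 0},
  {"tx": 0,"ty": 0,"tz": 0.4,"turn": 0},
  {"tx": 0,"ty": 0,"tz": 0,"turn": 0},
])

```text
time_s: 7.98
tool_pos: [0.4983, -0.2993, 0.0408]
tool_rot: [-0.003, 1.0, -0.0, 0.0]
force: [-1.7, 0.9, 5.5]
grip_width: 0.0151
```

apply_moves([
  {"tx": 0,"ty": 0,"tz": 0,"turn": 0},
  {"tx": 0,"ty": 0,"tz": 0,"turn": 0},
  {"tx": 0,"ty": 0,"tz": 0,"turn": 0},
  {"tx": 0,"ty": 0,"tz": 0,"turn": 0},
  {"tx": 0,"ty": 0,"tz": 0,"turn": 0},
  {"tx": 0,"ty": 0,"tz": 0,"turn": 0},
  {"tx": 0,"ty": 0,"tz": 0,"turn": 0},
  {"tx": 0,"ty": 0,"tz": 0,"turn": 0},
], hand=100)

```text
time_s: 8.65
tool_pos: [0.4982, -0.2992, 0.0404]
tool_rot: [-0.003, 1.0, 0.0, -0.0]
force: [0.1, 0.1, -0.8]
grip_width: 0.0856
```

apply_moves([
  {"tx": 0,"ty": 0,"tz": -15,"turn": 0},
  {"tx": 0,"ty": 0,"tz": -30,"turn": 0},
  {"tx": 0,"ty": 0,"tz": -35,"turn": 0},
  {"tx": 0,"ty": 0,"tz": -35,"turn": 0},
  {"tx": 0,"ty": 0,"tz": -35,"turn": 0},
  {"tx": 0,"ty": 0,"tz": -30,"turn": 0},
  {"tx": 0,"ty": 25,"tz": 0,"turn": 0},
  {"tx": 0,"ty": 35,"tz": 0,"turn": 0},
  {"tx": 0,"ty": 35,"tz": 0,"turn": 0},
  {"tx": 0,"ty": 35,"tz": 0,"turn": 0},
])

```text
time_s: 9.48
tool_pos: [0.4972, -0.168, 0.2206]
tool_rot: [-0.002, 1.0, -0.0, 0.0]
force: [0.7, 0.4, -0.1]
grip_width: 0.0853
```

apply_moves([
  {"tx": 0,"ty": 35,"tz": 0,"turn": 0},
  {"tx": 0,"ty": 35,"tz": 0,"turn": 0},
  {"tx": 0,"ty": 35,"tz": 0,"turn": 0},
  {"tx": 0,"ty": 35,"tz": 0,"turn": 0},
  {"tx": 0,"ty": 20,"tz": 0,"turn": 0},
])

```text
time_s: 9.9
tool_pos: [0.4961, -0.0063, 0.2205]
tool_rot: [-0.003, 1.0, 0.0, -0.0]
force: [0.2, -1.4, 0.0]
grip_width: 0.0855
```

```bash
cat > jars.py <<'E'
from h import *
v,u=np.mgrid[0:384,0:512]
for n in('top','side'):
    d=cap(n); np.savez(n+'1.npz',**d); P=bydepth(d,np.c_[u.ravel(),v.ravel()]); X=P.reshape(-1,3); Z=X[:,2]
    hsv=cv2.cvtColor(d['color'],cv2.COLOR_RGB2HSV)
    b=((hsv[...,0]>98)&(hsv[...,0]<135)&(hsv[...,1]>100)&(hsv[...,2]>30)).astype(np.uint8)
    b=cv2.morphologyEx(b,cv2.MORPH_CLOSE,np.ones((3,3)))
    k,l,s,ce=cv2.connectedComponentsWithStats(b)
    for i in range(1,k):
        if s[i,4]<40: continue
        uv=np.argwhere(l==i)[:,::-1].astype(np.float32)
        e=np.median(X[(l==i).ravel()],0); q=(np.hypot(X[:,0]-e[0],X[:,1]-e[1])<.045)&(Z>.060 if e[2]<.08 else Z>.1)&(Z<.15)
        if q.sum()<20: continue
        print(n,ce[i].round(1),'med',np.median(X[q],0).round(4),'circ',cv2.minEnclosingCircle((X[q][:,:2]*1000).astype(np.float32)))
E
python3 jars.py; python3 -c "
from h import *
plan(.4606,.3600,.20,90)
d=dict(np.load('side1.npz')); v,u=np.mgrid[0:384,0:512]; P=bydepth(d,np.c_[u.ravel(),v.ravel()]).reshape(-1,3)
q=(abs(P[:,0]-.5)<.11)&(abs(P[:,1]+.3)<.13)&(P[:,2]>.009)&(P[:,2]<.03)
Q=P[q];print('plate',cv2.minAreaRect((Q[:,:2]*1000).astype(np.float32)),np.percentile(Q[:,2],[2,50,98]))
"
```

```text
top [ 99.4 180.6] med [0.5584 0.3593 0.0632] circ ((557.8994140625, 360.1906433105469), 25.901460647583008)
top [146.  184.3] med [0.5515 0.2463 0.0631] circ ((552.4898071289062, 246.31646728515625), 25.78313446044922)
top [ 95.9 220.9] med [0.4606 0.3621 0.0633] circ ((461.0452575683594, 363.2662658691406), 25.835363388061523)
side [181.2 125. ] med [0.5598 0.3567 0.0623] circ ((561.4033813476562, 357.438720703125), 26.614295959472656)
side [152.7 138.8] med [0.4626 0.3604 0.0627] circ ((462.7475280761719, 360.90826416015625), 26.692989349365234)
side [201.2 146.1] med [0.5539 0.2426 0.064 ] circ ((555.0237426757812, 244.92901611328125), 25.436336517333984)
t 10.0 pos [ 0.4963 -0.0064  0.2204] yaw 90.48 tilt 0.03 w 0.0853 F [ 0.9 -0.1 -0.2] q6 -1.71
  turn 0.0083 then t [ 35.7 366.4  20.7]
plate ((500.14697265625, -300.87921142578125), (206.52650451660156, 152.93853759765625), 89.92791748046875) [0.01033649 0.01315448 0.01584899]
```

```bash
python3 -c "
from h import *
plan(.5535,.2455,.12,85.6)"
```

```text
t 10.0 pos [ 0.4963 -0.0064  0.2204] yaw 90.48 tilt 0.03 w 0.0853 F [ 0.9 -0.1 -0.2] q6 -1.71
  turn 0.0851 then t [-37.7 255.5 100.6]
```

apply_moves([
  {"tx": 0,"ty": 0,"tz": 0,"turn": 0.0425},
  {"tx": 0,"ty": 0,"tz": 0,"turn": 0.0426},
  {"tx": -4.7,"ty": 31.9,"tz": 0,"turn": 0},
  {"tx": -4.7,"ty": 31.9,"tz": 0,"turn": 0},
  {"tx": -4.7,"ty": 31.9,"tz": 0,"turn": 0},
  {"tx": -4.7,"ty": 31.9,"tz": 0,"turn": 0},
  {"tx": -4.7,"ty": 31.9,"tz": 0,"turn": 0},
  {"tx": -4.7,"ty": 31.9,"tz": 0,"turn": 0},
  {"tx": -4.7,"ty": 31.9,"tz": 0,"turn": 0},
  {"tx": -4.7,"ty": 31.9,"tz": 0,"turn": 0},
])

```text
time_s: 10.83
tool_pos: [0.555, 0.2431, 0.2203]
tool_rot: [0.04, 0.999, -0.0, 0.0]
force: [0.2, -0.4, 0.7]
grip_width: 0.0852
```

apply_moves([
  {"tx": 0,"ty": 0,"tz": 20,"turn": 0},
  {"tx": 0,"ty": 0,"tz": 30,"turn": 0},
  {"tx": 0,"ty": 0,"tz": 30,"turn": 0},
  {"tx": 0,"ty": 0,"tz": 20,"turn": 0},
  {"tx": 0,"ty": 0,"tz": 0,"turn": 0},
  {"tx": 0,"ty": 0,"tz": 0,"turn": 0},
])

```text
time_s: 11.33
tool_pos: [0.5544, 0.2415, 0.12]
tool_rot: [0.04, 0.999, -0.0, -0.001]
force: [0.4, -1.0, 0.3]
grip_width: 0.0853
```

```bash
python3 jars.py; python3 -c "
from h import *
plan(.5535,.2455,.018,85.6)
d=dict(np.load('side1.npz'));e=dict(np.load('top1.npz'))
a=cv2.resize(d['color'][70:290,130:400,::-1],None,fx=1.6,fy=1.6)
b=cv2.resize(e['color'][100:260,190:310,::-1],(264,352))
cv2.imwrite('pics/c.png',np.hstack([a[:352],b]))"
```

```text
top [145.2 189.1] med [0.5415 0.2444 0.0634] circ ((545.9486083984375, 231.35858154296875), 39.51774978637695)
side [181.2 125.1] med [0.5594 0.3573 0.0626] circ ((560.93310546875, 358.2452087402344), 26.68354034423828)
side [152.5 138.8] med [0.4626 0.3582 0.0627] circ ((463.0864562988281, 360.74053955078125), 26.594703674316406)
side [201.6 145.9] med [0.5527 0.2408 0.064 ] circ ((555.1780395507812, 227.3096466064453), 42.00527572631836)
t 11.43 pos [0.5556 0.2421 0.1219] yaw 85.4 tilt 0.11 w 0.0852 F [ 0.5  0.3 -0.3] q6 -1.18
  turn -0.0034 then t [  2.5   3.2 103.9]
```

View pics/c.png

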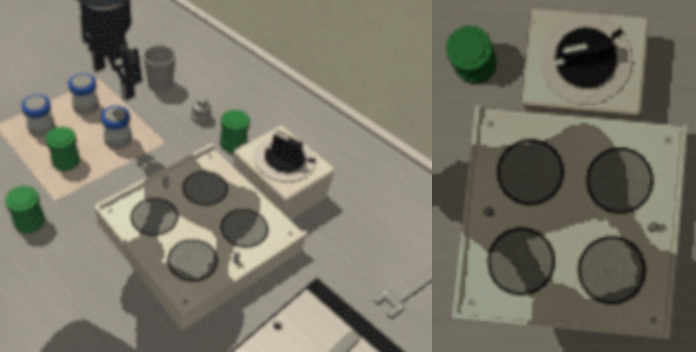

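All four rings are clear in both views. In the side half they are at (205,187), (154,216), (245,228) and (193,260). The jars are where they were. Next I measure the rings.

```bash
cat > rings.py <<'E'
from h import *
def spots(cx,cy,yaw=-4.37):
    a=np.radians(yaw); R=np.array([[np.cos(a),-np.sin(a)],[np.sin(a),np.cos(a)]])
    return np.array([[-50,50],[-50,-50],[50,50],[50,-50]])/1000@R.T+[cx,cy]
if __name__=='__main__':
  S=spots(.5195,-.0145); print(S.round(4))
  th=np.linspace(0,2*np.pi,60)
  for n in('top','side'):
    d=dict(np.load(n+'1.npz')); g=cv2.GaussianBlur(cv2.cvtColor(d['color'],cv2.COLOR_RGB2GRAY),(0,0),.7).astype(np.float32)
    # rectify deck plane to 1 px/mm metric map
    yy,xx=np.mgrid[-.15:.15:.001,-.15:.15:.001]
    W=np.c_[(xx.ravel()+.52),(yy.ravel()-.0145),np.full(xx.size,.04)]
    m=proj(d,W).astype(np.float32).reshape(300,300,2); r=cv2.remap(g,m[...,0],m[...,1],cv2.INTER_LINEAR)
    C=cv2.HoughCircles(r.astype(np.uint8),cv2.HOUGH_GRADIENT,1,60,param1=60,param2=14,minRadius=35,maxRadius=41)
    if C is None: print(n,'none'); continue
    C=C[0]; P=np.c_[C[:,0]/1000-.15+.52,C[:,1]/1000-.15-.0145]; 
    for s in S:
        k=np.argmin(np.hypot(*(P-s).T)); print(n,P[k].round(4),C[k,2],((P[k]-s)*1000).round(1))
E
python3 rings.py
```

```text
[[ 0.4735  0.0392]
 [ 0.4658 -0.0605]
 [ 0.5732  0.0315]
 [ 0.5655 -0.0682]]
top [0.4745 0.039 ] 38.1 [ 1.  -0.2]
top [ 0.4665 -0.06  ] 38.1 [0.7 0.5]
top [0.5745 0.033 ] 39.3 [1.3 1.5]
top [ 0.5655 -0.068 ] 38.2 [-0.   0.2]
side [0.4765 0.038 ] 38.2 [ 3.  -1.2]
side [ 0.4685 -0.062 ] 38.2 [ 2.7 -1.5]
side [0.5765 0.029 ] 38.2 [ 3.3 -2.5]
side [ 0.5685 -0.07  ] 37.1 [ 3.  -1.8]
```

apply_moves([
  {"tx": 1.5,"ty": 3.0,"tz": 20,"turn": 0},
  {"tx": 0,"ty": 0,"tz": 25,"turn": 0},
  {"tx": 0,"ty": 0,"tz": 25,"turn": 0},
  {"tx": 0,"ty": 0,"tz": 20,"turn": 0},
  {"tx": 0,"ty": 0,"tz": 10,"turn": 0},
  {"tx": 0,"ty": 0,"tz": 2,"turn": 0},
  {"tx": 0,"ty": 0,"tz": 0,"turn": 0},
  {"tx": 0,"ty": 0,"tz": 0,"turn": 0},
])

```text
time_s: 12.1
tool_pos: [0.5543, 0.2455, 0.0199]
tool_rot: [0.04, 0.999, 0.0, 0.001]
force: [0.0, -0.0, 0.1]
grip_width: 0.0851
```

apply_moves([
  {"tx": 0,"ty": 0,"tz": 0,"turn": 0},
  {"tx": 0,"ty": 0,"tz": 0,"turn": 0},
  {"tx": 0,"ty": 0,"tz": 0,"turn": 0},
  {"tx": 0,"ty": 0,"tz": 0,"turn": 0},
  {"tx": 0,"ty": 0,"tz": 0,"turn": 0},
  {"tx": 0,"ty": 0,"tz": 0,"turn": 0},
  {"tx": 0,"ty": 0,"tz": 0,"turn": 0},
  {"tx": 0,"ty": 0,"tz": 0,"turn": 0},
], hand=0, grip_force=40)

```text
time_s: 12.77
tool_pos: [0.5538, 0.2455, 0.0194]
tool_rot: [0.04, 0.999, 0.0, 0.001]
force: [-1.4, -1.0, 11.1]
grip_width: 0.0513
```

apply_moves([
  {"tx": 0,"ty": 0,"tz": -8,"turn": 0},
  {"tx": 0,"ty": 0,"tz": -20,"turn": 0},
  {"tx": 0,"ty": 0,"tz": -30,"turn": 0},
  {"tx": 0,"ty": 0,"tz": -30,"turn": 0},
  {"tx": 0,"ty": 0,"tz": -30,"turn": 0},
  {"tx": 0,"ty": 0,"tz": -12,"turn": 0},
  {"tx": 0,"ty": 0,"tz": 0,"turn": 0},
])

```text
time_s: 13.35
tool_pos: [0.5548, 0.2458, 0.1521]
tool_rot: [0.04, 0.999, 0.001, 0.003]
force: [1.0, -0.7, -2.4]
grip_width: 0.0511
```

```bash
python3 -c "
from h import *
plan(.5674,-.0688,.0594,85.6)"
```

```text
t 13.35 pos [0.5548 0.2458 0.1521] yaw 85.43 tilt 0.31 w 0.0511 F [ 1.  -0.7 -2.4] q6 -1.17
  turn -0.003 then t [ -36.2 -312.9   92.2]
```

apply_moves([
  {"tx": -3,"ty": -20,"tz": 0,"turn": -0.003},
  {"tx": -4,"ty": -35,"tz": 0,"turn": 0},
  {"tx": -4,"ty": -35,"tz": 0,"turn": 0},
  {"tx": -4,"ty": -35,"tz": 0,"turn": 0},
  {"tx": -4,"ty": -35,"tz": 0,"turn": 0},
  {"tx": -4,"ty": -35,"tz": 0,"turn": 0},
  {"tx": -4,"ty": -35,"tz": 0,"turn": 0},
  {"tx": -4,"ty": -35,"tz": 0,"turn": 0},
  {"tx": -4,"ty": -35,"tz": 0,"turn": 0},
  {"tx": -1.2,"ty": -13,"tz": 0,"turn": 0},
])

```text
time_s: 14.18
tool_pos: [0.5648, -0.0735, 0.1474]
tool_rot: [0.039, 0.999, -0.0, -0.001]
force: [0.7, -0.8, -2.2]
grip_width: 0.0508
```

apply_moves([
  {"tx": 0,"ty": 0,"tz": 15,"turn": 0},
  {"tx": 0,"ty": 0,"tz": 25,"turn": 0},
  {"tx": 0,"ty": 0,"tz": 25,"turn": 0},
  {"tx": 0,"ty": 0,"tz": 10,"turn": 0},
  {"tx": 0,"ty": 0,"tz": 5,"turn": 0},
  {"tx": 0,"ty": 0,"tz": 0,"turn": 0},
  {"tx": 0,"ty": 0,"tz": 0,"turn": 0},
])

```text
time_s: 14.77
tool_pos: [0.5656, -0.0695, 0.0689]
tool_rot: [0.038, 0.999, -0.0, 0.0]
force: [0.1, -0.1, -2.0]
grip_width: 0.0515
```

```bash
python3 -c "
from h import *
plan(.5674,-.0688,.0594,85.6)"
```

```text
t 14.77 pos [ 0.5656 -0.0695  0.0689] yaw 85.61 tilt 0.02 w 0.0515 F [ 0.1 -0.1 -2. ] q6 -1.72
  turn 0.0002 then t [-1.7  0.8  9.5]
```

apply_moves([
  {"tx": -1.7,"ty": 0.8,"tz": 4,"turn": 0},
  {"tx": 0,"ty": 0,"tz": 3,"turn": 0},
  {"tx": 0,"ty": 0,"tz": 1,"turn": 0},
  {"tx": 0,"ty": 0,"tz": 0.7,"turn": 0},
  {"tx": 0,"ty": 0,"tz": 0.5,"turn": 0},
  {"tx": 0,"ty": 0,"tz": 0,"turn": 0},
])

```text
time_s: 15.27
tool_pos: [0.5671, -0.0689, 0.0595]
tool_rot: [0.038, 0.999, -0.0, 0.0]
force: [-1.2, -0.2, 1.2]
grip_width: 0.0517
```

apply_moves([
  {"tx": 0,"ty": 0,"tz": 0,"turn": 0},
  {"tx": 0,"ty": 0,"tz": 0,"turn": 0},
  {"tx": 0,"ty": 0,"tz": 0,"turn": 0},
  {"tx": 0,"ty": 0,"tz": 0,"turn": 0},
  {"tx": 0,"ty": 0,"tz": 0,"turn": 0},
  {"tx": 0,"ty": 0,"tz": -20,"turn": 0},
  {"tx": 0,"ty": 0,"tz": -30,"turn": 0},
  {"tx": 0,"ty": 0,"tz": -35,"turn": 0},
  {"tx": 0,"ty": 0,"tz": -30,"turn": 0},
  {"tx": 0,"ty": 0,"tz": 0,"turn": 0},
], hand=100)

```text
time_s: 16.1
tool_pos: [0.5696, -0.0695, 0.1798]
tool_rot: [0.038, 0.999, -0.001, 0.004]
force: [1.7, -0.9, 1.3]
grip_width: 0.0851
```

```bash
python3 jars.py; python3 -c "
from h import *
plan(.4617,.3615,.15,85.6)"
```

```text
top [ 99.6 180.6] med [0.5582 0.3591 0.0631] circ ((557.8388061523438, 359.8089599609375), 26.185026168823242)
top [275.4 183.2] med [ 0.5556 -0.0651  0.103 ] circ ((564.5308227539062, -68.5334701538086), 24.658592224121094)
top [ 95.8 220.9] med [0.4607 0.3616 0.0632] circ ((461.17578125, 362.89434814453125), 25.902416229248047)
side [181.2 125.1] med [0.5594 0.3571 0.0627] circ ((559.8345947265625, 357.2161560058594), 26.90241813659668)
side [152.7 138.8] med [0.462  0.3597 0.0626] circ ((462.88458251953125, 359.9685363769531), 26.002079010009766)
side [284.1 202.2] med [ 0.5667 -0.0725  0.1037] circ ((568.5618896484375, -70.44451904296875), 25.907238006591797)
t 16.2 pos [ 0.5676 -0.069   0.1754] yaw 85.6 tilt 0.15 w 0.0856 F [-0.   0.1 -0.8] q6 -1.72
  turn -0.0001 then t [138.7 421.2  24.9]
```

apply_moves([
  {"tx": 5,"ty": 16,"tz": 0,"turn": 0},
  {"tx": 11,"ty": 33,"tz": 0,"turn": 0},
  {"tx": 11,"ty": 33,"tz": 0,"turn": 0},
  {"tx": 11,"ty": 33,"tz": 0,"turn": 0},
  {"tx": 11,"ty": 33,"tz": 0,"turn": 0},
  {"tx": 11,"ty": 33,"tz": 0,"turn": 0},
  {"tx": 11,"ty": 33,"tz": 0,"turn": 0},
  {"tx": 11,"ty": 33,"tz": 0,"turn": 0},
  {"tx": 11,"ty": 33,"tz": 0,"turn": 0},
  {"tx": 11,"ty": 33,"tz": 0,"turn": 0},
])

```text
time_s: 17.03
tool_pos: [0.486, 0.2525, 0.1729]
tool_rot: [0.038, 0.999, -0.0, -0.001]
force: [-0.1, 0.3, 0.1]
grip_width: 0.0854
```

apply_moves([
  {"tx": 11,"ty": 33,"tz": 0,"turn": 0},
  {"tx": 11,"ty": 33,"tz": 0,"turn": 0},
  {"tx": 11,"ty": 30,"tz": 0,"turn": 0},
  {"tx": 2,"ty": 12,"tz": 20,"turn": 0},
  {"tx": 0,"ty": 0,"tz": 25,"turn": 0},
  {"tx": 0,"ty": 0,"tz": 10,"turn": 0},
  {"tx": 0,"ty": 0,"tz": 0,"turn": 0},
  {"tx": 0,"ty": 0,"tz": 0,"turn": 0},
])

```text
time_s: 17.7
tool_pos: [0.4605, 0.3608, 0.1186]
tool_rot: [0.039, 0.999, -0.001, -0.001]
force: [0.2, -0.6, 1.0]
grip_width: 0.0852
```

```bash
python3 jars.py;python3 -c "
from h import *
plan(.4617,.3610,.019,85.6)"
```

```text
top [277.  178.4] med [ 0.5651 -0.0695  0.103 ] circ ((566.1159057617188, -69.11137390136719), 25.81228256225586)
top [ 99.4 180.7] med [0.5583 0.359  0.0632] circ ((558.6469116210938, 359.5896301269531), 25.954458236694336)
top [ 95.1 212.9] med [0.4751 0.3592 0.063 ] circ ((461.28753662109375, 362.91387939453125), 25.520061492919922)
top [ 92.4 228.9] med [0.475  0.3589 0.063 ] circ ((460.75250244140625, 362.9194641113281), 25.41629981994629)
side [181.  125.1] med [0.5603 0.3551 0.0627] circ ((560.39306640625, 357.8675842285156), 25.873409271240234)
side [152.5 138.6] med [0.4594 0.3557 0.0626] circ ((459.1453552246094, 344.08978271484375), 42.73920822143555)
side [283.9 202.5] med [ 0.5669 -0.0726  0.1037] circ ((568.8179321289062, -70.29423522949219), 26.019201278686523)
t 17.8 pos [0.4614 0.3612 0.12  ] yaw 85.55 tilt 0.05 w 0.0856 F [ 0.7  0.2 -0.3] q6 -0.93
  turn -0.0009 then t [ -0.3  -0.3 101. ]
```

apply_moves([
  {"tx": 0,"ty": 0,"tz": 20,"turn": 0},
  {"tx": 0,"ty": 0,"tz": 25,"turn": 0},
  {"tx": 0,"ty": 0,"tz": 25,"turn": 0},
  {"tx": 0,"ty": 0,"tz": 20,"turn": 0},
  {"tx": 0,"ty": 0,"tz": 8,"turn": 0},
  {"tx": 0,"ty": 0,"tz": 2,"turn": 0},
  {"tx": 0,"ty": 0,"tz": 0,"turn": 0},
  {"tx": 0,"ty": 0,"tz": 0,"turn": 0},
])

```text
time_s: 18.47
tool_pos: [0.4616, 0.3618, 0.0206]
tool_rot: [0.039, 0.999, 0.001, 0.001]
force: [0.6, 0.1, 0.5]
grip_width: 0.0856
```

apply_moves([
  {"tx": 0,"ty": 0,"tz": 0,"turn": 0},
  {"tx": 0,"ty": 0,"tz": 0,"turn": 0},
  {"tx": 0,"ty": 0,"tz": 0,"turn": 0},
  {"tx": 0,"ty": 0,"tz": 0,"turn": 0},
  {"tx": 0,"ty": 0,"tz": 0,"turn": 0},
  {"tx": 0,"ty": 0,"tz": 0,"turn": 0},
  {"tx": 0,"ty": 0,"tz": 0,"turn": 0},
  {"tx": 0,"ty": 0,"tz": 0,"turn": 0},
], hand=0, grip_force=40)

```text
time_s: 19.13
tool_pos: [0.4613, 0.3618, 0.0202]
tool_rot: [0.038, 0.999, 0.0, 0.001]
force: [-1.5, -1.1, 11.8]
grip_width: 0.0512
```

apply_moves([
  {"tx": 0,"ty": 0,"tz": -8,"turn": 0},
  {"tx": 0,"ty": 0,"tz": -20,"turn": 0},
  {"tx": 0,"ty": 0,"tz": -30,"turn": 0},
  {"tx": 0,"ty": 0,"tz": -30,"turn": 0},
  {"tx": 0,"ty": 0,"tz": -30,"turn": 0},
  {"tx": 0,"ty": 0,"tz": -12,"turn": 0},
  {"tx": 0,"ty": 0,"tz": 0,"turn": 0},
])

```text
time_s: 19.72
tool_pos: [0.462, 0.3624, 0.1528]
tool_rot: [0.038, 0.999, 0.002, 0.002]
force: [0.9, -0.0, -2.2]
grip_width: 0.0512
```

```bash
python3 -c "
from h import *
plan(.4677,-.0611,.0594,85.6)"
```

```text
t 19.72 pos [0.462  0.3624 0.1528] yaw 85.6 tilt 0.3 w 0.0512 F [ 0.9 -0.  -2.2] q6 -0.93
  turn 0.0 then t [ -37.7 -422.1   92.2]
```

apply_moves([
  {"tx": -2,"ty": -20,"tz": 0,"turn": 0},
  {"tx": -3,"ty": -35,"tz": 0,"turn": 0},
  {"tx": -3,"ty": -35,"tz": 0,"turn": 0},
  {"tx": -3,"ty": -35,"tz": 0,"turn": 0},
  {"tx": -3,"ty": -35,"tz": 0,"turn": 0},
  {"tx": -3,"ty": -35,"tz": 0,"turn": 0},
  {"tx": -3,"ty": -35,"tz": 0,"turn": 0},
  {"tx": -3,"ty": -35,"tz": 0,"turn": 0},
  {"tx": -3,"ty": -35,"tz": 0,"turn": 0},
  {"tx": -3,"ty": -35,"tz": 0,"turn": 0},
])

```text
time_s: 20.55
tool_pos: [0.4629, 0.0237, 0.1484]
tool_rot: [0.038, 0.999, 0.0, -0.001]
force: [1.0, -0.9, -2.4]
grip_width: 0.0513
```

apply_moves([
  {"tx": -3,"ty": -35,"tz": 0,"turn": 0},
  {"tx": -3,"ty": -35,"tz": 0,"turn": 0},
  {"tx": -2,"ty": -17,"tz": 0,"turn": 0},
  {"tx": 0,"ty": 0,"tz": 15,"turn": 0},
  {"tx": 0,"ty": 0,"tz": 25,"turn": 0},
  {"tx": 0,"ty": 0,"tz": 25,"turn": 0},
  {"tx": 0,"ty": 0,"tz": 10,"turn": 0},
  {"tx": 0,"ty": 0,"tz": 5,"turn": 0},
  {"tx": 0,"ty": 0,"tz": 0,"turn": 0},
  {"tx": 0,"ty": 0,"tz": 0,"turn": 0},
])

```text
time_s: 21.38
tool_pos: [0.4651, -0.062, 0.0692]
tool_rot: [0.038, 0.999, 0.0, -0.0]
force: [0.0, -0.3, -2.6]
grip_width: 0.0514
```

```bash
python3 -c "
from h import *
plan(.4679,-.0609,.0602,85.6)"
```

```text
t 21.38 pos [ 0.4651 -0.062   0.0692] yaw 85.59 tilt 0.03 w 0.0514 F [ 0.  -0.3 -2.6] q6 -1.75
  turn -0.0001 then t [-2.7  1.3  9. ]
```

apply_moves([
  {"tx": -2.7,"ty": 1.3,"tz": 4,"turn": 0},
  {"tx": 0,"ty": 0,"tz": 2.5,"turn": 0},
  {"tx": 0,"ty": 0,"tz": 1,"turn": 0},
  {"tx": 0,"ty": 0,"tz": 0.7,"turn": 0},
  {"tx": 0,"ty": 0,"tz": 0.4,"turn": 0},
  {"tx": 0,"ty": 0,"tz": 0,"turn": 0},
])

```text
time_s: 21.88
tool_pos: [0.4681, -0.061, 0.0607]
tool_rot: [0.038, 0.999, -0.0, 0.0]
force: [0.2, 0.6, -2.8]
grip_width: 0.0511
```

apply_moves([
  {"tx": 0,"ty": 0,"tz": 0.5,"turn": 0},
  {"tx": 0,"ty": 0,"tz": 0.4,"turn": 0},
  {"tx": 0,"ty": 0,"tz": 0,"turn": 0},
])

```text
time_s: 22.13
tool_pos: [0.4681, -0.061, 0.0602]
tool_rot: [0.038, 0.999, -0.0, 0.0]
force: [-3.3, 0.7, 10.8]
grip_width: 0.0511
```

Contact, so I release.

apply_moves([
  {"tx": 0,"ty": 0,"tz": 0,"turn": 0},
  {"tx": 0,"ty": 0,"tz": 0,"turn": 0},
  {"tx": 0,"ty": 0,"tz": 0,"turn": 0},
  {"tx": 0,"ty": 0,"tz": 0,"turn": 0},
  {"tx": 0,"ty": 0,"tz": 0,"turn": 0},
  {"tx": 0,"ty": 0,"tz": -20,"turn": 0},
  {"tx": 0,"ty": 0,"tz": -30,"turn": 0},
  {"tx": 0,"ty": 0,"tz": -35,"turn": 0},
  {"tx": 0,"ty": 0,"tz": -30,"turn": 0},
  {"tx": 0,"ty": 0,"tz": 0,"turn": 0},
], hand=100)

```text
time_s: 22.97
tool_pos: [0.4704, -0.0616, 0.1796]
tool_rot: [0.038, 0.999, -0.001, 0.004]
force: [1.8, -0.3, 0.2]
grip_width: 0.0854
```

```bash
python3 jars.py; python3 -c "
from h import *
plan(.5593,.3585,.12,85.6)"
```

```text
top [ 99.2 180.7] med [0.5584 0.3598 0.0631] circ ((557.909912109375, 360.434326171875), 26.022634506225586)
side [181.1 125.1] med [0.5605 0.3554 0.0626] circ ((561.2908325195312, 357.972412109375), 25.307790756225586)
side [284.7 203.1] med [ 0.5692 -0.0771  0.1038] circ ((568.0513305664062, -73.91956329345703), 24.87998390197754)
side [250.8 222.5] med [ 0.4691 -0.0638  0.1037] circ ((470.7721862792969, -62.96858596801758), 26.251798629760742)
t 23.07 pos [ 0.4686 -0.0611  0.1756] yaw 85.6 tilt 0.14 w 0.0852 F [-0.2 -0.4 -0.9] q6 -1.75
  turn -0.0 then t [-58.1 425.4  55.5]
```

apply_moves([
  {"tx": -2.5,"ty": 18,"tz": 0,"turn": 0},
  {"tx": -4.5,"ty": 33,"tz": 0,"turn": 0},
  {"tx": -4.5,"ty": 33,"tz": 0,"turn": 0},
  {"tx": -4.5,"ty": 33,"tz": 0,"turn": 0},
  {"tx": -4.5,"ty": 33,"tz": 0,"turn": 0},
  {"tx": -4.5,"ty": 33,"tz": 0,"turn": 0},
  {"tx": -4.5,"ty": 33,"tz": 0,"turn": 0},
  {"tx": -4.5,"ty": 33,"tz": 0,"turn": 0},
  {"tx": -4.5,"ty": 33,"tz": 0,"turn": 0},
  {"tx": -4.5,"ty": 33,"tz": 0,"turn": 0},
])

```text
time_s: 23.9
tool_pos: [0.5344, 0.2513, 0.1729]
tool_rot: [0.038, 0.999, -0.0, -0.001]
force: [0.4, -0.0, -0.0]
grip_width: 0.0855
```

apply_moves([
  {"tx": -4.5,"ty": 33,"tz": 0,"turn": 0},
  {"tx": -4.5,"ty": 33,"tz": 0,"turn": 0},
  {"tx": -4.5,"ty": 33,"tz": 0,"turn": 0},
  {"tx": -1.6,"ty": 11.5,"tz": 20,"turn": 0},
  {"tx": 0,"ty": 0,"tz": 25,"turn": 0},
  {"tx": 0,"ty": 0,"tz": 10,"turn": 0},
  {"tx": 0,"ty": 0,"tz": 0,"turn": 0},
  {"tx": 0,"ty": 0,"tz": 0,"turn": 0},
])

```text
time_s: 24.57
tool_pos: [0.5582, 0.358, 0.1189]
tool_rot: [0.039, 0.999, -0.001, -0.001]
force: [0.4, 0.3, 0.6]
grip_width: 0.0853
```

```bash
python3 jars.py;python3 -c "
from h import *
plan(.5593,.3588,.019,85.6)"
```

```text
top [277.1 178.4] med [ 0.5651 -0.0692  0.103 ] circ ((565.1137084960938, -69.07373809814453), 25.582704544067383)
top [ 98.6 186.2] med [0.5465 0.3594 0.0633] circ ((544.696044921875, 345.39361572265625), 37.00215148925781)
top [273.1 220.8] med [ 0.4674 -0.0616  0.1031] circ ((467.2860107421875, -61.95446014404297), 25.688764572143555)
side [181.3 124.8] med [0.5581 0.35   0.0633] circ ((561.5064697265625, 341.02899169921875), 41.774436950683594)
side [284.2 202.4] med [ 0.5665 -0.0724  0.1037] circ ((568.59130859375, -70.53553009033203), 26.351285934448242)
side [250.4 221.9] med [ 0.4694 -0.0642  0.1036] circ ((470.20867919921875, -62.143611907958984), 26.650203704833984)
t 24.67 pos [0.5592 0.3585 0.1206] yaw 85.56 tilt 0.06 w 0.0852 F [-0.8  0.  -0.3] q6 -1.01
  turn -0.0008 then t [  0.    0.3 101.6]
```

apply_moves([
  {"tx": 0,"ty": 0.3,"tz": 20,"turn": 0},
  {"tx": 0,"ty": 0,"tz": 25,"turn": 0},
  {"tx": 0,"ty": 0,"tz": 25,"turn": 0},
  {"tx": 0,"ty": 0,"tz": 20,"turn": 0},
  {"tx": 0,"ty": 0,"tz": 8,"turn": 0},
  {"tx": 0,"ty": 0,"tz": 2,"turn": 0},
  {"tx": 0,"ty": 0,"tz": 0,"turn": 0},
  {"tx": 0,"ty": 0,"tz": 0,"turn": 0},
])

```text
time_s: 25.33
tool_pos: [0.5596, 0.3594, 0.0213]
tool_rot: [0.039, 0.999, 0.001, 0.001]
force: [-0.3, -0.9, -0.2]
grip_width: 0.0853
```

apply_moves([
  {"tx": 0,"ty": 0,"tz": 0,"turn": 0},
  {"tx": 0,"ty": 0,"tz": 0,"turn": 0},
  {"tx": 0,"ty": 0,"tz": 0,"turn": 0},
  {"tx": 0,"ty": 0,"tz": 0,"turn": 0},
  {"tx": 0,"ty": 0,"tz": 0,"turn": 0},
  {"tx": 0,"ty": 0,"tz": 0,"turn": 0},
  {"tx": 0,"ty": 0,"tz": 0,"turn": 0},
  {"tx": 0,"ty": 0,"tz": 0,"turn": 0},
], hand=0, grip_force=40)

```text
time_s: 26.0
tool_pos: [0.5592, 0.3594, 0.0207]
tool_rot: [0.038, 0.999, 0.0, 0.001]
force: [-0.9, -0.9, 10.0]
grip_width: 0.0514
```

apply_moves([
  {"tx": 0,"ty": 0,"tz": -8,"turn": 0},
  {"tx": 0,"ty": 0,"tz": -20,"turn": 0},
  {"tx": 0,"ty": 0,"tz": -30,"turn": 0},
  {"tx": 0,"ty": 0,"tz": -30,"turn": 0},
  {"tx": 0,"ty": 0,"tz": -30,"turn": 0},
  {"tx": 0,"ty": 0,"tz": -12,"turn": 0},
  {"tx": 0,"ty": 0,"tz": 0,"turn": 0},
])

```text
time_s: 26.58
tool_pos: [0.5601, 0.3598, 0.153]
tool_rot: [0.038, 0.999, 0.001, 0.002]
force: [0.6, 0.5, -3.0]
grip_width: 0.0512
```

```bash
python3 -c "
from h import *
plan(.4754,.0386,.06,85.6);plan(.5751,.0309,.0602,85.6)"
```

```text
t 26.58 pos [0.5601 0.3598 0.153 ] yaw 85.6 tilt 0.31 w 0.0512 F [ 0.6  0.5 -3. ] q6 -1.01
  turn -0.0001 then t [  60.2 -327.1   91.8]
t 26.58 pos [0.5601 0.3598 0.153 ] yaw 85.6 tilt 0.31 w 0.0512 F [ 0.6  0.5 -3. ] q6 -1.01
  turn -0.0001 then t [ -39.8 -327.1   92.1]
```

apply_moves([
  {"tx": 4,"ty": -20,"tz": 0,"turn": 0},
  {"tx": 6,"ty": -33,"tz": 0,"turn": 0},
  {"tx": 6,"ty": -33,"tz": 0,"turn": 0},
  {"tx": 6,"ty": -33,"tz": 0,"turn": 0},
  {"tx": 6,"ty": -33,"tz": 0,"turn": 0},
  {"tx": 6,"ty": -33,"tz": 0,"turn": 0},
  {"tx": 6,"ty": -33,"tz": 0,"turn": 0},
  {"tx": 6,"ty": -33,"tz": 0,"turn": 0},
  {"tx": 6,"ty": -33,"tz": 0,"turn": 0},
  {"tx": 6,"ty": -33,"tz": 0,"turn": 0},
])

```text
time_s: 27.42
tool_pos: [0.4748, 0.0461, 0.1482]
tool_rot: [0.038, 0.999, -0.0, -0.001]
force: [1.7, -0.1, -3.2]
grip_width: 0.0514
```

apply_moves([
  {"tx": 2,"ty": -10,"tz": 0,"turn": 0},
  {"tx": 0,"ty": 0,"tz": 0,"turn": 0},
  {"tx": 0,"ty": 0,"tz": 15,"turn": 0},
  {"tx": 0,"ty": 0,"tz": 25,"turn": 0},
  {"tx": 0,"ty": 0,"tz": 25,"turn": 0},
  {"tx": 0,"ty": 0,"tz": 10,"turn": 0},
  {"tx": 0,"ty": 0,"tz": 5,"turn": 0},
  {"tx": 0,"ty": 0,"tz": 0,"turn": 0},
  {"tx": 0,"ty": 0,"tz": 0,"turn": 0},
])

```text
time_s: 28.17
tool_pos: [0.4738, 0.0381, 0.0696]
tool_rot: [0.038, 0.999, 0.0, -0.0]
force: [-0.7, 0.2, -2.4]
grip_width: 0.051
```

```bash
python3 -c "
from h import *
plan(.4756,.0386,.0605,85.6)"
```

```text
t 28.17 pos [0.4738 0.0381 0.0696] yaw 85.62 tilt 0.03 w 0.051 F [-0.7  0.2 -2.4] q6 -1.54
  turn 0.0004 then t [-1.8  0.6  9.1]
```

apply_moves([
  {"tx": -1.8,"ty": 0.6,"tz": 4,"turn": 0},
  {"tx": 0,"ty": 0,"tz": 2.5,"turn": 0},
  {"tx": 0,"ty": 0,"tz": 1,"turn": 0},
  {"tx": 0,"ty": 0,"tz": 0.7,"turn": 0},
  {"tx": 0,"ty": 0,"tz": 0.5,"turn": 0},
  {"tx": 0,"ty": 0,"tz": 0.4,"turn": 0},
  {"tx": 0,"ty": 0,"tz": 0,"turn": 0},
])

```text
time_s: 28.75
tool_pos: [0.4756, 0.0381, 0.0608]
tool_rot: [0.038, 0.999, -0.0, 0.0]
force: [-1.4, 0.1, -0.3]
grip_width: 0.0512
```

apply_moves([
  {"tx": 0,"ty": 0,"tz": 0.3,"turn": 0},
  {"tx": 0,"ty": 0,"tz": 0,"turn": 0},
])

```text
time_s: 28.92
tool_pos: [0.4756, 0.0381, 0.0607]
tool_rot: [0.038, 0.999, -0.0, 0.0]
force: [-2.7, 0.4, 10.3]
grip_width: 0.0517
```

apply_moves([
  {"tx": 0,"ty": 0,"tz": 0,"turn": 0},
  {"tx": 0,"ty": 0,"tz": 0,"turn": 0},
  {"tx": 0,"ty": 0,"tz": 0,"turn": 0},
  {"tx": 0,"ty": 0,"tz": 0,"turn": 0},
  {"tx": 0,"ty": 0,"tz": 0,"turn": 0},
  {"tx": 0,"ty": 0,"tz": -20,"turn": 0},
  {"tx": 0,"ty": 0,"tz": -35,"turn": 0},
  {"tx": 0,"ty": 0,"tz": -40,"turn": 0},
  {"tx": 0,"ty": 0,"tz": -40,"turn": 0},
  {"tx": 0,"ty": 0,"tz": -30,"turn": 0},
], hand=100)

```text
time_s: 29.75
tool_pos: [0.4758, 0.0381, 0.2284]
tool_rot: [0.038, 0.999, -0.0, 0.001]
force: [1.0, 0.5, 0.4]
grip_width: 0.0854
```

```bash
python3 jars.py; python3 -c "
from h import *
plan(.6938,-.0283,.2,85.6)
e=dict(np.load('top1.npz'));d=dict(np.load('side1.npz'))
a=cv2.resize(e['color'][95:160,220:300,::-1],None,fx=5,fy=5,interpolation=cv2.INTER_CUBIC)
b=cv2.resize(d['color'][135:215,270:345,::-1],(305,325),interpolation=cv2.INTER_CUBIC)
cv2.imwrite('pics/d.png',np.hstack([a,b]))"
```

```text
top [284.4 177.7] med [ 0.5664 -0.0832  0.1026] circ ((566.749755859375, -78.84260559082031), 22.39374351501465)
top [280.1 222.8] med [ 0.4608 -0.0773  0.1029] circ ((463.9771728515625, -69.65596771240234), 22.707317352294922)
side [226.4 194.4] med [0.4768 0.0335 0.1037] circ ((477.7716979980469, 35.9057731628418), 26.107131958007812)
side [284.1 202.4] med [ 0.5664 -0.0719  0.1036] circ ((568.6793212890625, -70.71412658691406), 26.446468353271484)
side [250.1 222.7] med [ 0.4693 -0.0644  0.1036] circ ((471.4465637207031, -62.2802619934082), 26.069080352783203)
t 29.85 pos [0.4779 0.038  0.2299] yaw 85.6 tilt 0.46 w 0.0855 F [ 0.2 -0.9 -1.2] q6 -1.54
  turn -0.0001 then t [-220.1  -49.6   31.6]
```

View pics/d.png

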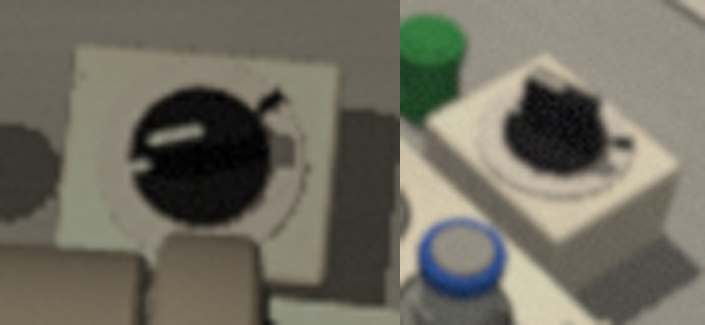

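Three jars stand in their rings. In the crop the knob disc is centred near (200,157), with the pointer marks to the left at (140,165) and (175,134). The black wedge is at upper right, near (270,100), and the grey patch at (283,150) is only a shadow. Next I work out the angles.

```bash
cat > knob.py <<'E'
from h import *
import sys
C=np.array([.6939,-.0283])
for n,b in(('top',[-1,1]),('side',[1,-1])):
    d=dict(np.load(n+'1.npz')); c=C+np.array(b)*.001
    g=cv2.cvtColor(d['color'],cv2.COLOR_RGB2GRAY)
    for z in (.080,.086):
        # polar unwrap around axis at height z
        th=np.radians(np.arange(-180,180)); r=np.arange(.028,.052,.001)
        W=np.stack([c[0]+np.outer(r,np.cos(th)),c[1]+np.outer(r,np.sin(th)),np.full((len(r),360),z)],-1)
        m=proj(d,W).astype(np.float32).reshape(len(r),360,2); p=cv2.remap(g,m[...,0],m[...,1],cv2.INTER_LINEAR)
        cv2.imwrite(f'pics/pol_{n}_{int(z*1000)}.png',cv2.resize(p,None,fx=2,fy=6))
        o=p[9:13].mean(0); dk=np.argsort(o)[:14]; inn=p[2:6].mean(0); br=np.argsort(-inn)[:8]
        print(n,z,'dark@r37-40 deg',np.sort(dk-180),'bright@r30-33',np.sort(br-180))
d=dict(np.load('top1.npz'))
s=lambda x,y:(220+x/5-.4,95+y/5-.4)
a,b2=onz(d,[s(150,138),s(202,130)],.122)[:,:2]; v=a-b2; print('bar stripe',a,b2,np.degrees(np.arctan2(v[1],v[0])))
v=onz(d,[s(270,100)],.08)[0,:2]-(C+[-.001,.001]); print('wedge',np.hypot(*v),np.degrees(np.arctan2(v[1],v[0])))
v=onz(d,[s(140,165)],.086)[0,:2]-(C+[-.001,.001]); print('mark',np.hypot(*v),np.degrees(np.arctan2(v[1],v[0])))
E
python3 knob.py; python3 -c "
import cv2,numpy as np
f=[cv2.imread('pics/pol_%s_%d.png'%(n,z)) for n in('top','side') for z in(80,86)]
cv2.imwrite('pics/pol.png',np.vstack(f))
from h import telemetry; print(telemetry.state()['joint_pos'])"
```

```text
top 0.08 dark@r37-40 deg [-90 -89 -88 -80 -79 -55 -54 -53 -52 -51 -50 -49 -48 -47] bright@r30-33 [ 96  97  98  99 100 101 102 103]
top 0.086 dark@r37-40 deg [-94 -93 -92 -91 -90 -57 -56 -55 -54 -53 -52 -51 -50 -49] bright@r30-33 [ 99 100 101 102 103 104 105 106]
side 0.08 dark@r37-40 deg [53 54 55 56 57 58 59 60 61 62 63 64 65 66] bright@r30-33 [91 92 93 94 95 96 97 98]
side 0.086 dark@r37-40 deg [58 59 60 61 62 63 64 65 66 67 68 69 70 71] bright@r30-33 [ 98  99 100 101 102 103 104 105]
bar stripe [ 0.68843957 -0.00504365] [ 0.69252804 -0.02849384] 99.88994712468109
wedge 0.04404063396986478 -50.001238631373
mark 0.028085103160411972 102.84559236444497
[-4.52269977e-02  2.87887057e-01  1.70056656e+00  8.01507120e-06
  1.14515203e+00 -1.53917367e+00]
```

View pics/pol.png

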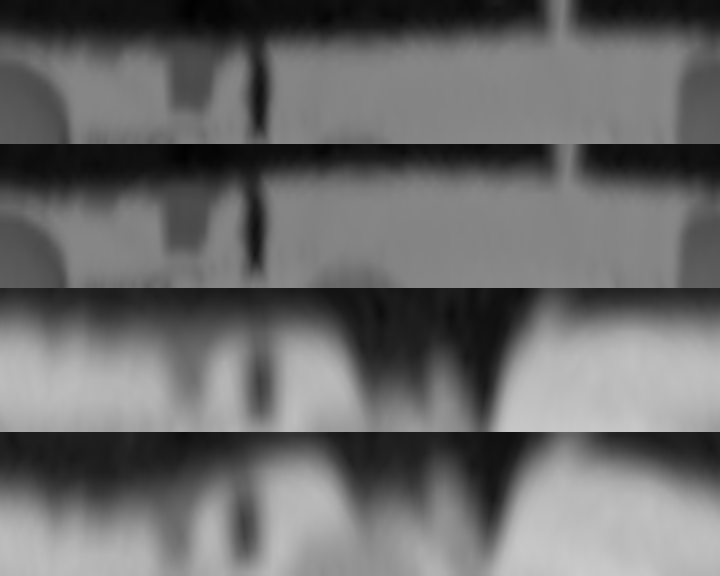

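```bash
python3 -c "
from h import *
plan(.6939,-.0283,.16,85.6);plan(.6939,-.0283,.16,12.5)"
```

```text
t 29.85 pos [0.4779 0.038  0.2299] yaw 85.6 tilt 0.46 w 0.0855 F [ 0.2 -0.9 -1.2] q6 -1.54
  turn -0.0001 then t [-219.9  -49.6   71.6]
t 29.85 pos [0.4779 0.038  0.2299] yaw 85.6 tilt 0.46 w 0.0855 F [ 0.2 -0.9 -1.2] q6 -1.54
  turn 1.2758 then t [-111.4  196.    71.6]
```

apply_moves([
  {"tx": -14,"ty": -3,"tz": 0,"turn": 0},
  {"tx": -26,"ty": -6,"tz": 0,"turn": 0},
  {"tx": -26,"ty": -6,"tz": 0,"turn": 0},
  {"tx": -26,"ty": -6,"tz": 0,"turn": 0},
  {"tx": -26,"ty": -6,"tz": 0,"turn": 0},
  {"tx": -26,"ty": -6,"tz": 0,"turn": 0},
  {"tx": -26,"ty": -6,"tz": 0,"turn": 0},
  {"tx": -26,"ty": -6,"tz": 0,"turn": 0},
  {"tx": -20,"ty": -4,"tz": 0,"turn": 0},
  {"tx": -3,"ty": -1,"tz": 0,"turn": 0},
])

```text
time_s: 30.68
tool_pos: [0.6924, -0.0296, 0.2236]
tool_rot: [0.039, 0.999, -0.0, -0.0]
force: [-0.7, 0.1, 0.2]
grip_width: 0.0854
```

apply_moves([
  {"tx": 0,"ty": 0,"tz": 0,"turn": 0.116},
  {"tx": 0,"ty": 0,"tz": 0,"turn": 0.116},
  {"tx": 0,"ty": 0,"tz": 0,"turn": 0.116},
  {"tx": 0,"ty": 0,"tz": 0,"turn": 0.116},
  {"tx": 0,"ty": 0,"tz": 0,"turn": 0.116},
  {"tx": 0,"ty": 0,"tz": 0,"turn": 0.116},
  {"tx": 0,"ty": 0,"tz": 0,"turn": 0.116},
  {"tx": 0,"ty": 0,"tz": 0,"turn": 0.116},
  {"tx": 0,"ty": 0,"tz": 0,"turn": 0.116},
  {"tx": 0,"ty": 0,"tz": 0,"turn": 0.116},
])

```text
time_s: 31.52
tool_pos: [0.6893, -0.0283, 0.2243]
tool_rot: [0.582, 0.813, -0.0, -0.001]
force: [0.7, 0.4, -0.4]
grip_width: 0.0853
```

apply_moves([
  {"tx": 0,"ty": 0,"tz": 0,"turn": 0.116},
  {"tx": 0,"ty": 0,"tz": 0,"turn": 0},
  {"tx": 0,"ty": 0,"tz": 0,"turn": 0},
])

```text
time_s: 31.77
tool_pos: [0.6895, -0.0284, 0.2246]
tool_rot: [0.625, 0.781, -0.0, -0.0]
force: [-0.5, -0.2, 0.5]
grip_width: 0.0854
```

```bash
python3 -c "
from h import *
plan(.6939,-.0283,.093,12.5)"
```

```text
t 31.77 pos [ 0.6895 -0.0284  0.2246] yaw 12.7 tilt 0.06 w 0.0854 F [-0.5 -0.2  0.5] q6 -0.35
  turn 0.0035 then t [ -0.9   4.4 131.6]
```

apply_moves([
  {"tx": -0.9,"ty": 4.4,"tz": 15,"turn": 0.003},
  {"tx": 0,"ty": 0,"tz": 25,"turn": 0},
  {"tx": 0,"ty": 0,"tz": 25,"turn": 0},
  {"tx": 0,"ty": 0,"tz": 15,"turn": 0},
  {"tx": 0,"ty": 0,"tz": 15,"turn": 0},
  {"tx": 0,"ty": 0,"tz": 15,"turn": 0},
  {"tx": 0,"ty": 0,"tz": 15,"turn": 0},
  {"tx": 0,"ty": 0,"tz": 5,"turn": 0},
  {"tx": 0,"ty": 0,"tz": 0,"turn": 0},
  {"tx": 0,"ty": 0,"tz": 0,"turn": 0},
])

```text
time_s: 32.6
tool_pos: [0.6946, -0.0285, 0.0952]
tool_rot: [0.627, 0.779, -0.0, -0.0]
force: [0.1, -0.6, 0.4]
grip_width: 0.0857
```

```bash
python3 -c "
from h import *
plan(.6939,-.0283,.093,12.5)"
```

```text
t 32.6 pos [ 0.6946 -0.0285  0.0952] yaw 12.39 tilt 0.02 w 0.0857 F [ 0.1 -0.6  0.4] q6 -0.34
  turn -0.0019 then t [ 0.3 -0.7  2.2]
```

apply_moves([
  {"tx": 0,"ty": -0.6,"tz": 1,"turn": 0},
  {"tx": 0,"ty": 0,"tz": 0,"turn": 0},
  {"tx": 0,"ty": 0,"tz": 0,"turn": 0},
  {"tx": 0,"ty": 0,"tz": 0,"turn": 0},
  {"tx": 0,"ty": 0,"tz": 0,"turn": 0},
  {"tx": 0,"ty": 0,"tz": 0,"turn": 0},
  {"tx": 0,"ty": 0,"tz": 0,"turn": 0},
  {"tx": 0,"ty": 0,"tz": 0,"turn": 0},
  {"tx": 0,"ty": 0,"tz": 0,"turn": 0},
  {"tx": 0,"ty": 0,"tz": 0,"turn": 0},
], hand=0, grip_force=30)

```text
time_s: 33.43
tool_pos: [0.6943, -0.0286, 0.0946]
tool_rot: [0.627, 0.779, 0.0, 0.0]
force: [0.6, 0.3, 6.3]
grip_width: 0.0151
```

apply_moves([
  {"tx": 0,"ty": 0,"tz": 0,"turn": 0.05},
  {"tx": 0,"ty": 0,"tz": 0,"turn": 0.1},
  {"tx": 0,"ty": 0,"tz": 0,"turn": 0.1},
  {"tx": 0,"ty": 0,"tz": 0,"turn": 0.1},
  {"tx": 0,"ty": 0,"tz": 0,"turn": 0.05},
  {"tx": 0,"ty": 0,"tz": 0,"turn": 0},
])

```text
time_s: 33.93
tool_pos: [0.6938, -0.0286, 0.0946]
tool_rot: [0.771, 0.637, -0.0, -0.0]
force: [-3.1, 0.9, 8.1]
grip_width: 0.0156
```

```bash
python3 -c "
from h import *
plan(.6939,-.0283,.094,12.5);print(telemetry.state()['wrist_torque'])"
```

```text
t 33.93 pos [ 0.6938 -0.0286  0.0946] yaw -10.82 tilt 0.02 w 0.0156 F [-3.1  0.9  8.1] q6 0.06
  turn -0.4071 then t [0.2 0.2 0.6]
[ 0.15520689  0.53810445 -0.09246723]
```

apply_moves([
  {"tx": 0,"ty": 0,"tz": 0,"turn": 0.1},
  {"tx": 0,"ty": 0,"tz": 0,"turn": 0.11},
  {"tx": 0,"ty": 0,"tz": 0,"turn": 0.11},
  {"tx": 0,"ty": 0,"tz": 0,"turn": 0.11},
  {"tx": 0,"ty": 0,"tz": 0,"turn": 0.11},
  {"tx": 0,"ty": 0,"tz": 0,"turn": 0.11},
  {"tx": 0,"ty": 0,"tz": 0,"turn": 0.11},
  {"tx": 0,"ty": 0,"tz": 0,"turn": 0.11},
  {"tx": 0,"ty": 0,"tz": 0,"turn": 0.11},
  {"tx": 0,"ty": 0,"tz": 0,"turn": 0.11},
])

```text
time_s: 34.77
tool_pos: [0.6928, -0.0277, 0.0946]
tool_rot: [0.989, 0.145, -0.001, -0.001]
force: [-9.9, 7.7, 13.5]
grip_width: 0.0154
```

apply_moves([
  {"tx": 0,"ty": 0,"tz": 0,"turn": 0.11},
  {"tx": 0,"ty": 0,"tz": 0,"turn": 0.11},
  {"tx": 0,"ty": 0,"tz": 0,"turn": 0.11},
  {"tx": 0,"ty": 0,"tz": 0,"turn": 0.11},
  {"tx": 0,"ty": 0,"tz": 0,"turn": 0.11},
  {"tx": 0,"ty": 0,"tz": 0,"turn": 0.11},
  {"tx": 0,"ty": 0,"tz": 0,"turn": 0.11},
  {"tx": 0,"ty": 0,"tz": 0,"turn": 0.11},
  {"tx": 0,"ty": 0,"tz": 0,"turn": 0.11},
  {"tx": 0,"ty": 0,"tz": 0,"turn": 0.0},
])

```text
time_s: 35.6
tool_pos: [0.6931, -0.0265, 0.0946]
tool_rot: [0.939, -0.344, -0.001, -0.001]
force: [-7.8, 14.9, 12.7]
grip_width: 0.0153
```

```bash
python3 -c "
from h import *
plan(.6939,-.0283,.094,-140.5,True);print(telemetry.state()['wrist_torque'])"
```

```text
t 35.6 pos [ 0.6931 -0.0265  0.0946] yaw -130.2 tilt 0.18 w 0.0153 F [-7.8 14.9 12.7] q6 2.15
  turn 0.1797 then t [1.9 0.5 0.6]
[ 2.58532963  1.09608584 -0.02100112]
```

apply_moves([
  {"tx": 0,"ty": 0,"tz": 0,"turn": 0.07},
  {"tx": 0,"ty": 0,"tz": 0,"turn": 0.07},
  {"tx": 0,"ty": 0,"tz": 0,"turn": 0.03},
  {"tx": 0,"ty": 0,"tz": 0,"turn": 0},
  {"tx": 0,"ty": 0,"tz": 0,"turn": 0},
  {"tx": 0,"ty": 0,"tz": 0,"turn": 0},
])

```text
time_s: 36.1
tool_pos: [0.6932, -0.0264, 0.0946]
tool_rot: [0.908, -0.419, -0.001, -0.001]
force: [-5.7, 16.7, 10.9]
grip_width: 0.0154
```

```bash
python3 -c "
from h import *
plan(.6939,-.0283,.094,-140.5,True)"
```

```text
t 36.1 pos [ 0.6932 -0.0264  0.0946] yaw -139.49 tilt 0.18 w 0.0154 F [-5.7 16.7 10.9] q6 2.31
  turn 0.0176 then t [1.9 0.7 0.6]
```

apply_moves([
  {"tx": 0,"ty": 0,"tz": 0,"turn": 0},
  {"tx": 0,"ty": 0,"tz": 0,"turn": 0},
  {"tx": 0,"ty": 0,"tz": 0,"turn": 0},
  {"tx": 0,"ty": 0,"tz": 0,"turn": 0},
  {"tx": 0,"ty": 0,"tz": 0,"turn": 0},
  {"tx": 0,"ty": 0,"tz": 0,"turn": 0},
  {"tx": 0,"ty": 0,"tz": -15,"turn": 0},
  {"tx": 0,"ty": 0,"tz": -30,"turn": 0},
  {"tx": 0,"ty": 0,"tz": -35,"turn": 0},
  {"tx": 0,"ty": 0,"tz": -35,"turn": 0},
], hand=100)

```text
time_s: 36.93
tool_pos: [0.6935, -0.0287, 0.2101]
tool_rot: [0.908, -0.419, -0.001, 0.0]
force: [-0.2, 0.3, 0.2]
grip_width: 0.0856
```

```bash
python3 -c "
from h import *
plan(.53,.17,.22,-140.5,True)"
```

```text
t 36.93 pos [ 0.6935 -0.0287  0.2101] yaw -139.53 tilt 0.08 w 0.0856 F [-0.2  0.3  0.2] q6 2.31
  turn 0.017 then t [-2.573e+02 -2.000e-01 -9.600e+00]
```

apply_moves([
  {"tx": -15,"ty": 0,"tz": 0,"turn": 0},
  {"tx": -30,"ty": 0,"tz": 0,"turn": 0},
  {"tx": -30,"ty": 0,"tz": 0,"turn": 0},
  {"tx": -30,"ty": 0,"tz": 0,"turn": 0},
  {"tx": -30,"ty": 0,"tz": 0,"turn": 0},
  {"tx": -30,"ty": 0,"tz": 0,"turn": 0},
  {"tx": -30,"ty": 0,"tz": 0,"turn": 0},
  {"tx": -30,"ty": 0,"tz": 0,"turn": 0},
  {"tx": -25,"ty": 0,"tz": 0,"turn": 0},
  {"tx": 0,"ty": 0,"tz": 0,"turn": 0},
])

```text
time_s: 37.77
tool_pos: [0.5287, 0.1643, 0.2094]
tool_rot: [0.909, -0.418, -0.001, 0.0]
force: [0.9, 0.5, -0.5]
grip_width: 0.0855
```

```bash
python3 jars.py; python3 knob.py | head -4; python3 -c "
from h import *
e=dict(np.load('top1.npz'));d=dict(np.load('side1.npz'))
a=cv2.resize(e['color'][100:155,225:290,::-1],None,fx=6,fy=6,interpolation=cv2.INTER_CUBIC)
f=[cv2.imread('pics/pol_%s_%d.png'%(n,z)) for n in('top','side') for z in(80,86)]
p=np.vstack(f); p=cv2.resize(p,(360,330)); cv2.imwrite('pics/e.png',np.hstack([a,p]))"
```

```text
top [276.9 178.3] med [ 0.5649 -0.0693  0.1031] circ ((565.6741333007812, -68.80274963378906), 26.019746780395508)
top [229.9 216.5] med [0.4744 0.0375 0.1032] circ ((474.48138427734375, 38.1163215637207), 25.747682571411133)
top [273.6 220.4] med [ 0.4676 -0.0614  0.1032] circ ((467.5556945800781, -61.561729431152344), 25.878620147705078)
side [225.8 194.8] med [0.4769 0.034  0.1036] circ ((478.140380859375, 36.22836685180664), 25.998947143554688)
side [284.4 202.5] med [ 0.5669 -0.0727  0.1037] circ ((568.5486450195312, -70.63167572021484), 26.434097290039062)
side [251.2 222.7] med [ 0.4696 -0.0644  0.1036] circ ((471.13824462890625, -62.63882064819336), 26.28639030456543)
top 0.08 dark@r37-40 deg [-73 -72 -71 -70 -69 -68 -55 -54 -53 -52 -51 -50 -49 -48] bright@r30-33 [-35 -34 -33 -32 -31 -30 -29 -28]
top 0.086 dark@r37-40 deg [-78 -77 -76 -75 -74 -57 -56 -55 -54 -53 -52 -51 -50 -49] bright@r30-33 [-38 -37 -36 -35 -34 -33 -32 -31]
side 0.08 dark@r37-40 deg [ 3  4  5 47 48 49 50 54 55 56 57 63 64 65] bright@r30-33 [-41 -40 -39 -38 -37 -36 -35 -34]
side 0.086 dark@r37-40 deg [57 58 59 60 61 62 63 64 65 66 67 68 69 70] bright@r30-33 [-48 -47 -46 -45 -44 -43 -42 -41]
```

View pics/e.png

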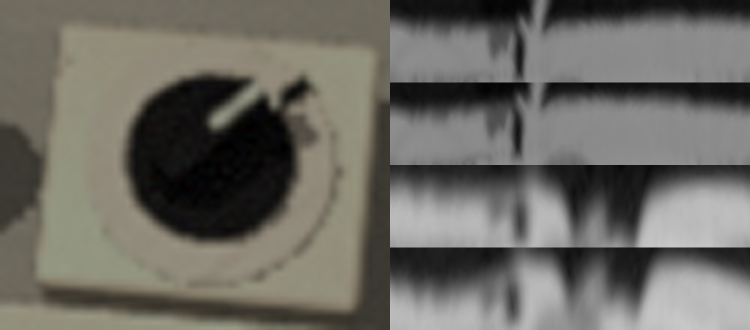

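```bash
cat > ang.py <<'E'
from h import *
from scipy.ndimage import median_filter
C=np.array([.6939,-.0283]); v,u=np.mgrid[0:384,0:512]; D=lambda a:np.degrees(np.arctan2(a[1],a[0]))
for n,b in(('top',[-1,1]),('side',[1,-1])):
    d=dict(np.load(n+'1.npz')); c=C+np.array(b)*.001
    P=bydepth(d,np.c_[u.ravel(),v.ravel()]).reshape(-1,3); q=P[:,:2]-c; r=np.hypot(*q.T); a=np.degrees(np.arctan2(q[:,1],q[:,0]))
    far=(a<-70)|(a>0)
    Z=P[:,2]; con=(abs(P[:,0]-C[0])<.045)&(abs(P[:,1]-C[1])<.055)&(r>.056)&(Z>.06)&(Z<.08)
    bz=(r>.040)&(r<.045)&far&(Z>.07)&(Z<.09); sk=(r>.02)&(r<.031)&(abs(Z-.084)<.008); print(n,'console',np.median(Z[con]),'bezel',np.median(Z[bz]),'skirt',np.median(Z[sk]))
    g=cv2.cvtColor(d['color'],cv2.COLOR_RGB2GRAY).astype(np.float32)
    def met(z,h=.06,s=.0005):
        k=np.arange(-h,h,s); X,Y=np.meshgrid(k,k,indexing='ij')
        m=proj(d,np.c_[X.ravel()+c[0],Y.ravel()+c[1],np.full(X.size,z)]).astype(np.float32).reshape(*X.shape,2)
        return X,Y,cv2.remap(g,m[...,0],m[...,1],cv2.INTER_CUBIC)
    for z in(.078,.080,.082):
        X,Y,I=met(z); R=np.hypot(X,Y); A=np.degrees(np.arctan2(Y,X)); m=(R>.037)&(R<.047)&(A>-62)&(A<-40)
        bg=np.median(I[(R>.038)&(R<.047)&(A>-45)&(A<-25)]); w=np.clip(bg-I-25,0,None)*m
        ct=np.array([(X*w).sum(),(Y*w).sum()])/w.sum(); print('  wedge z',z,D(ct).round(2),'r',np.hypot(*ct).round(4))
    X,Y,I=met(.122); m=(np.hypot(X,Y)<.03)&(I>80); n_,l,s,ce=cv2.connectedComponentsWithStats(m.astype(np.uint8))
    print('  thr',I[np.hypot(X,Y)<.03].max())
    for k in range(1,n_):
        if s[k,4]<60: continue
        S=np.c_[X[l==k],Y[l==k]]; mu=S.mean(0); e=np.linalg.svd(S-mu,full_matrices=False); t=e[2][0]; t=t*np.sign(t@[.64,-.77]); print('  stripe',s[k,4],mu.round(4),'dir',D(t).round(2),'pos',D(mu).round(2),'sv',e[1])
E
python3 ang.py
```

```text
top console 0.07433049794721647 bezel 0.07672903638647421 skirt 0.08469148957290396
  wedge z 0.078 -50.69 r 0.0424
  wedge z 0.08 -51.14 r 0.0423
  wedge z 0.082 -51.67 r 0.0422
  thr 144.06522
  stripe 2693 [ 0.0175 -0.0004] dir -90.7 pos -1.4 sv [0.78101211 0.38733958]
side console 0.07489118209283563 bezel 0.0777907909214689 skirt 0.08589744074264233
  wedge z 0.078 -48.66 r 0.0422
  wedge z 0.08 -50.94 r 0.0421
  wedge z 0.082 -53.06 r 0.0422
  thr 195.76991
  stripe 6739 [0.0083 0.005 ] dir -57.69 pos 31.02 sv [1.35446424 0.8311383 ]
```

```bash
cat > ang2.py <<'E'
from h import *
C=np.array([.6939,-.0283]); f=np.radians(-50); R=np.array([[np.cos(f),-np.sin(f)],[np.sin(f),np.cos(f)]])
out=[]
for n,b in(('top',[-1,1]),('side',[1,-1])):
    d=dict(np.load(n+'1.npz')); c=C+np.array(b)*.001; g=cv2.cvtColor(d['color'],cv2.COLOR_RGB2GRAY).astype(np.float32)
    for z in(.122,.086,.079):
        s=np.arange(-.005,.055,.0004); t=np.arange(.02,-.02,-.0004); A,B=np.meshgrid(s,t); W=np.c_[A.ravel(),B.ravel()]@R.T+c
        m=proj(d,np.c_[W,np.full(len(W),z)]).astype(np.float32).reshape(*A.shape,2); I=cv2.remap(g,m[...,0],m[...,1],cv2.INTER_CUBIC)
        out.append(cv2.resize(cv2.normalize(I,None,0,255,cv2.NORM_MINMAX).astype(np.uint8),None,fx=2.4,fy=2))
        if z==.122:
            cs=[]
            for i in range(0,len(s),4):
                if .002<s[i]<.022:
                    col=I[:,i:i+4].mean(1); k=np.where(abs(t)<.007)[0]; w=np.clip(col[k]-np.median(col[k])-10,0,None)
                    if w.max()>15: cs.append((s[i]+.0006,(w*t[k]).sum()/w.sum()))
            cs=np.array(cs); print(n,(cs*1000).round(1).tolist(), 'slope deg',np.degrees(np.arctan(np.polyfit(cs[:,0],cs[:,1],1)[0])) if len(cs)>2 else None)
cv2.imwrite('pics/f.png',np.vstack([np.hstack(out[:2]),np.hstack([out[2],out[3]]),np.hstack(out[4:])]))
E
python3 ang2.py
```

```text
top [[3.6, -0.3], [5.2, -0.3], [6.8, -0.4], [8.4, -0.4], [10.0, -0.4], [11.6, -0.4], [13.2, -0.3], [14.8, -0.3], [16.4, -0.2], [18.0, -0.2], [19.6, -0.3], [21.2, -0.1]] slope deg 0.5143852375047828
side [] slope deg None
```

View pics/f.png

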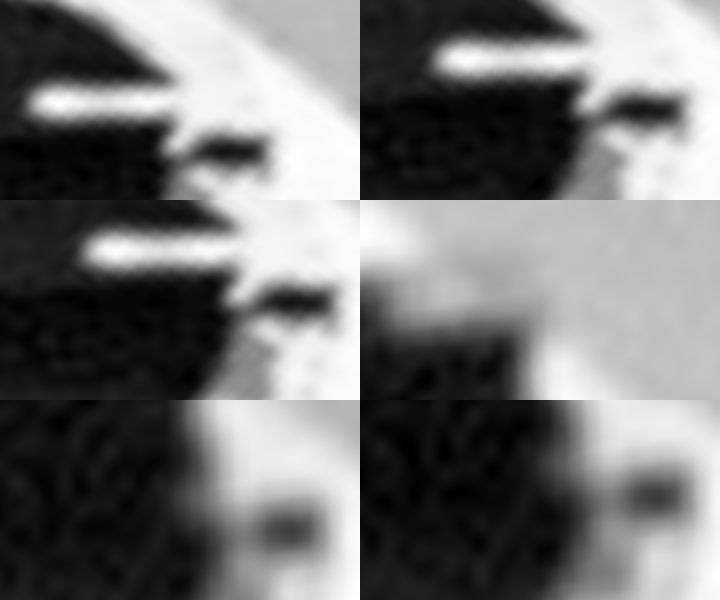

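```bash
python3 -c "
from h import *
e=dict(np.load('top1.npz'));cv2.imwrite('pics/g.png',e['color'][:,:,::-1])"
```

```text
(no output)
```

View pics/g.png

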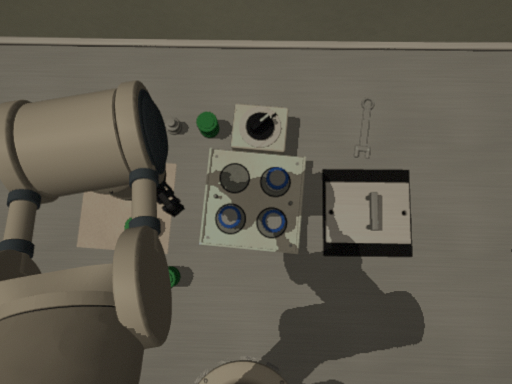

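The plate lies in the middle of the mat at (367,213). Jars stand in three rings, at (276,181), (230,217) and (272,222), and the fourth ring is empty. The knob points at the wedge. I hand in.

```bash
python3 -c "
from h import *
print(workorder.job_done())"
```

```text
the job is handed in; nothing more can be done
None
```

The job is done in the order asked and handed in at about 38 s on the robot's clock; no verdict was reported.

- **Cover plate:** I lifted it straight up off the pins and laid it flat, handle up, on the mat. The side camera, measured after release, put it about 1 mm from the mat's centre.
- **Jars:** Only three blue-capped jars were there. They now stand upright in spot0, spot1 and spot3, with spot2 left empty. The final check, averaging both cameras, put each within about 2 mm of its ring centre. None of the three had been knocked aside.
- **Knob:** I turned it clockwise until the pointer read -49.5° in the world frame, by both the jaw angle and the top view of its stripe. I estimate the wedge at -50.5°, so the pointer is probably about 1° short, which I left.
- **Disagreements:** The top and side cameras differ by about 2–3 mm. For the wedge they gave -50.7° and -48.7°, or nearly the same angle if the bezel is taken 2 mm higher. I could not read the pointer stripe in the side view.
- **Left alone:** I did not touch the green look-alikes, beaker, wrench or fitting. In the last picture the arm hid the beaker and part of the liner, so I did not re-measure those.

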